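# Mount the survey probe in its inclined display stand

## Task

Take the survey probe out of its grey cradle and thread it, nose first, down through both holes of the inclined white stand until its yellow collar rests flat against the upper upright. Then swing the orange keeper down behind the collar until it is fully closed, and leave the probe mounted there. Leave the other exhibits where they are.

Things in the scene. Friction and masses are not known exactly. Their poses are not given: they have to be found in the camera images.
- probe: Survey probe, round rod 177 mm long, 150-280 g. Origin: centre of the yellow collar's front face; x runs along the rod, nose to handle. Steel shaft 18 mm dia, x=-84 (round nose) to 0; yellow collar 40 mm dia, x=0 to 8; steel neck 18 mm dia, x=8 to 28; black handle 24 mm dia, x=28 to 93, too thick for the holes. Starts level in the cradle, axis 45 mm above the table, nose roughly to the robot.
- cradle: Grey cradle fixed to the table, base 200 x 70 x 8 mm; origin: centre of its underside; x along the lying probe towards its handle. Two notched rests, 12 mm thick, 50 mm high, 41 and 47 mm wide, at x = -54 mm (under the shaft) and 84 mm (under the handle's end); the handle can be grasped between them, x = 38 to 70 mm.
- stand: Base plate of the display stand, 200 x 120 x 8 mm, fixed to the table; origin: centre of its underside; x along its length, away from the robot; z up. When the probe is fully threaded, the probe's origin and x axis coincide with those of the bracket.
- bracket: The stand's two white uprights, 12 mm thick, 60 wide, with 21 mm holes in line, the line rising 30 degrees away from the robot. Origin: centre of the upper hole on the upper upright's outer face, 111 mm above the table. x: up and out along the hole line (the probe goes in along -x); y: level, across; z: square to it, up. Uprights at x=-12 to 0 and -72 to -60, ending at z=20 mm.
- keeper (a joint): Orange keeper, a 10 x 10 mm bar on a pivot parallel to bracket x at bracket y=32, z=19 mm; it fills bracket x=13 to 23 and reaches 42 mm from the pivot. Angle, rad: 0 = closed, lying towards bracket -y across the probe's neck (underside z=14 mm); grows as the tip rises; 1.57 = standing along bracket z; 2.1 = end stop, leaning out to +y. Starts open, 1.3 to 2.0.
- keeper_tip (a point): Centre of the orange keeper's free end. The keeper stays where it is left, moves with under 1 N at this tip, and closes only if the probe's collar is home.
- meter: Bystander: yellow survey meter 160 x 85 x 60 mm with a steel carrying handle up to 91 mm high, origin at the centre of its underside.
- booklets: Bystander: stack of booklets 130 x 190 x 24 mm, origin at the centre of its underside.
- disc_blue: Bystander: blue disc calculator, 124 mm diameter, 6 mm thick, lying flat, origin at the centre of its underside.
- disc_pink: Bystander: pink disc calculator of the same size.
- disc_cream: Bystander: cream disc calculator of the same size.
There are look-alikes about, which are no part of the job. What is meant by the probe is not pink, and is the smaller of those in its own colour.

How it is judged:
By the outcome, as a careful person would: the job done as asked, in the order asked, and still so for the second after the job is handed in, with the robot touching nothing.
It also fails if it takes over 61 s, if anything falls off the work surface, if the arm or the gripper's body presses on something with over 40 N, if the wrist force passes 120 N, or if a joint passes its speed limit or range.

## Robot

A 7-joint arm with a two-finger parallel gripper is mounted at the origin on the work surface. World frame = base frame: x ahead of the robot, y to its left, z up, the work surface at z = 0. Lengths are in m, angles in rad, forces in N, time in s.
With the tool pointing down it reaches from about 0.35 to 0.9 m from the base axis. Payload 8.1 kg.
Tool frame: the origin (TCP) lies midway between the tips of the shut fingers; the grasp point (between the pads) lies 19 mm behind it; x points along the fingers, z is the direction in which the jaws open and shut, and the axes are right-handed (so a half turn about x gives the same grasp; the last joint's range is limited). The gripper opens to 92 mm and grips with 3 to 60 N. Pads are 19 mm wide; open, the fingers measure 130 mm over their backs; the gripper's body (75 mm by 190 mm) begins 47 mm behind the grasp point.
Start: joints at [-1.334, 0.434, 0.025, 1.573, -0.012, 1.134, -0.075], TCP at [0.208, 0.589, 0.227] pointing down, gripper open.
Joint ranges: [-2.62, 2.62], [-0.44, 2.09], [-1.27, 1.32], [0.08, 2.57], [-1.32, 4.46], [0.12, 2], [-2.74, 2.74]. Speed limits (rad/s): [2.22, 2.22, 3.01, 3.01, 3.14, 3.14, 3.14].

## Interface

Orientations are given as a rotation vector (axis times angle).
In Python, from cell import arm gives the robot as it stands. The module is installed in compiled form; this text tells all that it offers.
- The arm moves only by the tool move_arm, never from a script. Its argument "steps" is text: rows parted by semicolons, each of 5 numbers parted by spaces: the shift along the tool's x, y, z in m, then the turn about the tool's x in rad, then the closure in counts, from 0 (fully open) to 255 (shut). A call has 1 to 10 rows; each row is the pose to reach, as a shift and turn from the pose commanded when the call began, along the tool's axes at that moment; what a row does not reach only later rows make up. A row lasts 1/12 s, in which the tool goes at most 41.7 mm and 7.16 degrees, less where a joint would pass 70% of its speed; a pose out of reach is approached as far as the arm can. A call with a gripper value outside its range is refused whole. The fingers move at their own pace and stop on an object; "squeeze" is the grip in N (left out, the last holds). Time passes only in rows, so rows that repeat a pose let the fingers close. It gives the time, the measured TCP pose, the force and the opening at its end, in the units of the state.
- arm.observe(): the state, without advancing time (a new reading comes with each control period).
- arm.get_image(name): name is "scene" or "side" or "wrist"; returns a dict with "img" (400x640x3 uint8, blue, green, red), "z_map" (400x640 float32, m along the optical axis (not along the pixel's ray), 0 where there is no reading), "vfov" (degrees; the focal length in pixels is half the picture's height over the tangent of half this angle, whatever the lens; pixels are square), "cx", "cy" (the principal point, pixels), "extrinsics" (4x4, takes a point from camera to world coordinates). Camera axes: x right, y up, looking along -z (the intrinsics and any distortion apply to the point x, -y, -z); pixel columns grow to the right and rows downward; lengths in m; the calibration is good to about 2 mm. A picture is of the moment at which its call begins.
- arm.sign_off(): hands the job in, once; it reports no verdict.
The state is a dict: "clock": time; "joints": joint angles; "dq": joint speeds; "joint_efforts": joint torques, N m; "position": TCP position; "ee_rot": TCP orientation; "force": force on the tool from outside, world axes, zero at the start; "ft_torque": the same for the moment, N m; "width": opening from 0.0 (shut) to 1.0 (fully open).
Only numpy, scipy, OpenCV 4.12 (cv2) and the standard library are available. Lean on these libraries where they do the work, as an engineer would, in place of code of your own. Each camera call takes 0.05 s, during which the arm holds its last target.

## Working session

There is one attempt and no reset: what is moved stays moved. The work goes in short steps, Python scripts to look and compute and a tool call to move; the robot and the scene stay as the last step left them, time stands still between calls to the robot, and variables do not carry over. Pictures are saved under pics/ and viewed, and the job is handed in when it is done.

Besides the shell and the picture viewer there is one more tool, called after "Request:" as name(argument=value, ...) on one line, values as JSON. move_arm: Moves the arm, as the interface text tells. Its arguments: {"type":"object","properties":{"steps":{"type":"string"},"squeeze":{"type":"number"}},"required":["steps"]}

```bash
mkdir -p pics; ls; cat > h.py <<'E'
import numpy as np, cv2
from cell import arm
def grab(n,tag):
    d=arm.get_image(n); cv2.imwrite(f'pics/{tag}.png',d['img'])
    np.savez(f'pics/{tag}.npz',**{k:np.array(v) for k,v in d.items() if v is not None})
    return d
E
python3 - <<'E'
from h import *
for n in ['scene','side','wrist']:
    d=grab(n,n+'0'); print(n,{k:v for k,v in d.items() if k not in('img','z_map')})
print(arm.observe())
E
```

```text
pics
scene {'vfov': 53.60431651252777, 'cx': 325.2535757927206, 'cy': 200.65061963770577, 'extrinsics': array([[-0.42377039, -0.64500778,  0.63591165,  1.28813552],
       [ 0.90567714, -0.29170686,  0.30766218,  0.38660558],
       [-0.01294471,  0.70630877,  0.70778553,  0.99187016],
       [ 0.        ,  0.        ,  0.        ,  1.        ]])}
side {'vfov': 57.68781171603808, 'cx': 326.1995851043546, 'cy': 201.15220420299002, 'extrinsics': array([[ 0.87290545,  0.29369375, -0.3895896 ,  0.01849149],
       [-0.48786631,  0.51766655, -0.70285689, -0.82798988],
       [-0.00474718,  0.80359525,  0.59515724,  0.79015726],
       [ 0.        ,  0.        ,  0.        ,  1.        ]])}
wrist {'vfov': 67.10283805423924, 'cx': 320.55347493300013, 'cy': 202.52112291140702, 'extrinsics': array([[ 0.33476982, -0.91301574, -0.23309103,  0.14538642],
       [ 0.94229762,  0.32381718,  0.08495661,  0.61145022],
       [-0.00208784, -0.24808203,  0.96873678,  0.38433668],
       [ 0.        ,  0.        ,  0.        ,  1.        ]])}
{'clock': 0.15, 'joints': array([-1.33358224,  0.43501916,  0.02497082,  1.57386115, -0.01157493,
        1.13402283, -0.07510327]), 'dq': array([ 7.58111554e-04, -2.43846218e-03, -1.18458598e-03, -3.14097865e-03,
       -6.62543522e-04, -5.07076392e-05,  3.48971437e-04]), 'joint_efforts': array([ 2.39138426e-03, -6.68260789e+01,  9.86128338e-01, -3.14700186e+01,
       -6.05188636e-02,  3.93502030e-02,  7.58678061e-05]), 'position': array([0.20824241, 0.58888218, 0.22616285]), 'ee_rot': array([-0.95605226,  1.35193011,  0.95477281]), 'force': array([ 0.79023837, -0.12265538, -0.23789466]), 'ft_torque': array([ 0.02156408, -0.00972036, -0.04156391]), 'width': 1.0025055795537048}
```

View pics/scene0.png

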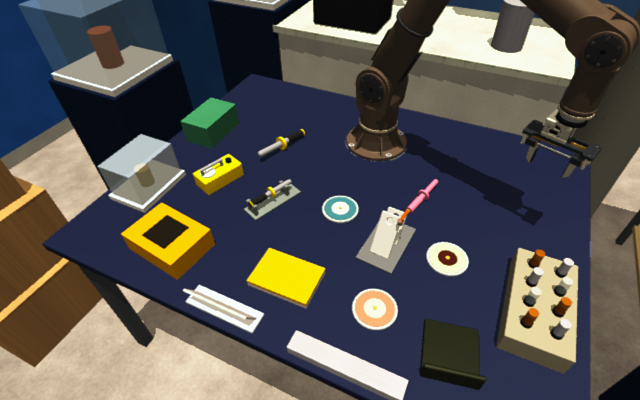

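View pics/side0.png

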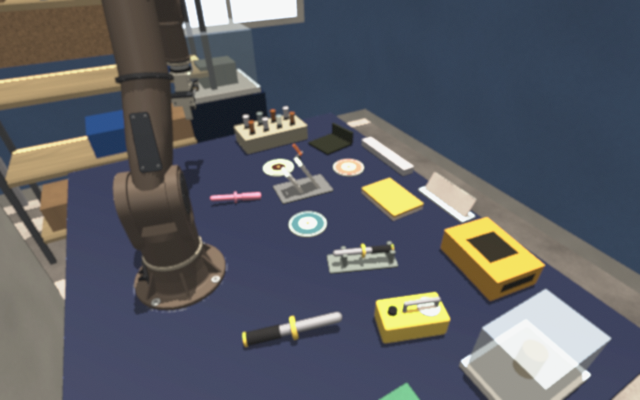

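View pics/wrist0.png

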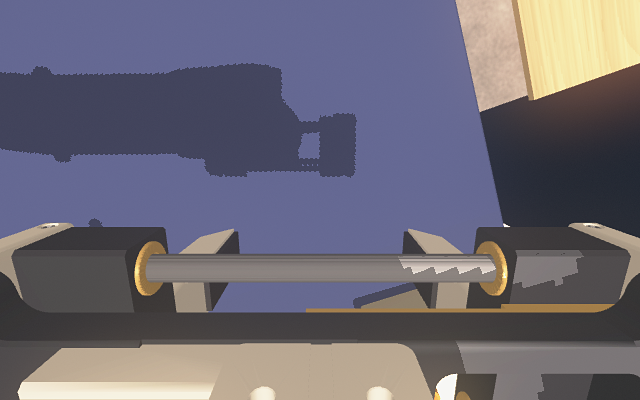

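The scene view shows the cradle with the probe at about (272,198) and the stand at about (388,238). The pink look-alike is at (420,200) and the larger one at (282,143). In the side view the cradle is at (362,255) and the stand at (302,180). I'll zoom in next.

```bash
python3 - <<'E'
import cv2,numpy as np
def crop(t,x0,y0,x1,y1,s):
    return cv2.resize(cv2.imread(f'pics/{t}.png')[y0:y1,x0:x1],None,fx=s,fy=s,interpolation=cv2.INTER_CUBIC)
a=crop('scene0',235,170,315,225,5);b=crop('side0',320,230,400,285,5)
c=crop('scene0',350,170,450,270,4);d=crop('side0',200,130,360,210,4)
cv2.imwrite('pics/c1.png',np.hstack([a,b]))
cv2.imwrite('pics/c2.png',c);cv2.imwrite('pics/c3.png',d)
E
```

```text
(no output)
```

View pics/c1.png

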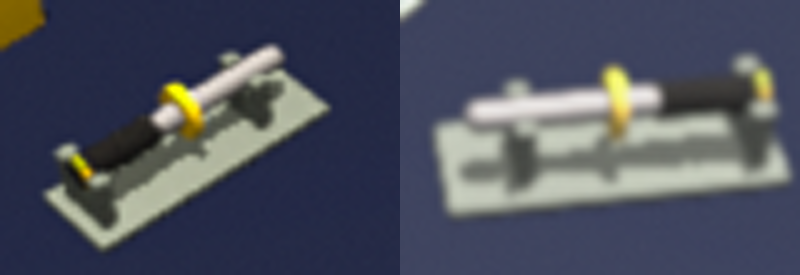

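View pics/c2.png

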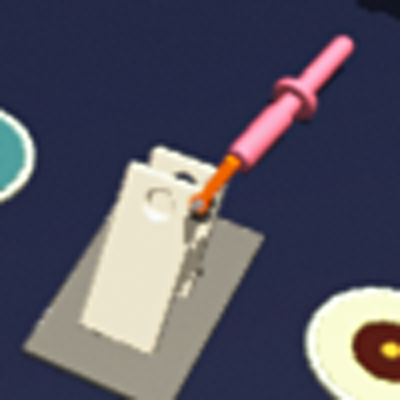

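View pics/c3.png

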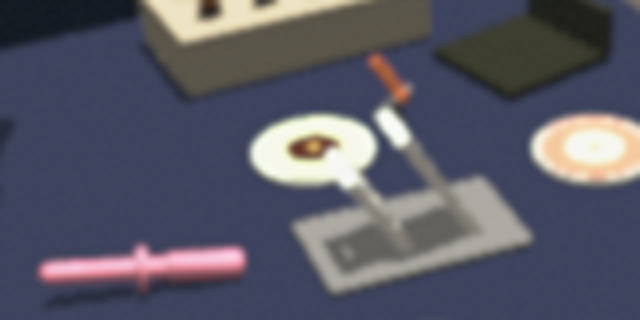

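```bash
cat >> h.py <<'E'
from scipy.spatial.transform import Rotation as R
def load(t): return dict(np.load(f'pics/{t}.npz'))
def Kf(d): return 200/np.tan(np.radians(float(d['vfov']))/2)
def cloud(d):
    f=Kf(d); v,u=np.mgrid[0:400,0:640].astype(float); z=d['z_map'].astype(float)
    P=np.stack([(u-d['cx'])/f*z,-(v-d['cy'])/f*z,-z,np.ones_like(z)],-1)
    W=P@d['extrinsics'].T
    W[z==0]=np.nan
    return W[...,:3]
def proj(d,p):
    p=np.atleast_2d(p); E=np.linalg.inv(d['extrinsics']); c=p@E[:3,:3].T+E[:3,3]; f=Kf(d)
    return np.stack([d['cx']+f*c[:,0]/-c[:,2], d['cy']-f*c[:,1]/-c[:,2]],-1)
E
python3 - <<'E'
from h import *
s=arm.observe(); M=R.from_rotvec(s['ee_rot']).as_matrix(); print(M)
np.set_printoptions(precision=4,suppress=True)
for t,pts in [('scene0',dict(table=(340,180),collar=(271,191),cr1=(257,218),cr2=(300,191),handle=(259,198),meter=(218,172),stand=(375,260),upr=(388,235),keep=(405,213),disc=(340,208),pink=(432,184),big=(282,143))),
              ('side0',dict(table=(240,250),collar=(363,250),cr=(340,268),handle=(380,248),upr=(298,170),keep=(297,148),stand=(285,199)))]:
    d=load(t);W=cloud(d)
    for k,(u,v) in pts.items(): print(t,k,W[v,u])
    z=W[...,2]; m=np.abs(z)<0.03
    tb=(d['img'].astype(int)[...,0]>d['img'][...,2].astype(int)+20)&m
    print('table',np.nanmedian(z[tb]),np.nanstd(z[tb]))
    A=np.c_[W[tb][:,:2],np.ones(tb.sum())];print(np.linalg.lstsq(A,z[tb],rcond=None)[0])
E
```

```text
[[-2.66404073e-04 -9.42797325e-01  3.33366365e-01]
 [-1.13525917e-03  3.33366447e-01  9.42796650e-01]
 [-9.99999320e-01 -1.27292356e-04 -1.15912949e-03]]
scene0 table [ 0.2743 -0.0411 -0.0014]
scene0 collar [ 0.4833 -0.2085  0.0579]
scene0 cr1 [ 0.575  -0.2151  0.0093]
scene0 cr2 [ 0.396  -0.1455  0.0067]
scene0 handle [ 0.5292 -0.2282  0.0576]
scene0 meter [ 0.4813 -0.4293  0.0637]
scene0 stand [0.5756 0.206  0.0113]
scene0 upr [0.5154 0.2209 0.0711]
scene0 keep [0.493  0.2549 0.1613]
scene0 disc [0.4196 0.0221 0.0125]
scene0 pink [0.1994 0.2805 0.0373]
scene0 big [ 0.2065 -0.324   0.0369]
table 0.001049107576754138 0.0030403738866141114
[-0.0005 -0.0005  0.0013]
side0 table [0.1793 0.0149 0.0001]
side0 collar [ 0.4725 -0.2237  0.0617]
side0 cr [ 0.4063 -0.2085  0.0084]
side0 handle [ 0.5219 -0.2379  0.0581]
side0 upr [0.5385 0.3487 0.0021]
side0 keep [0.4952 0.248  0.1624]
side0 stand [0.4057 0.1805 0.0087]
table 0.0009137705660433038 0.004011122685079598
[0.     0.0002 0.0009]
```

```bash
python3 - <<'E'
from h import *
np.set_printoptions(precision=4,suppress=True)
d=load('scene0');W=cloud(d);img=d['img'].astype(int)
sat=img.max(-1)-img.min(-1)
for nm,(x0,y0,x1,y1) in dict(cr=(240,178,305,222),st=(352,205,420,272)).items():
    m=np.zeros(sat.shape,bool);m[y0:y1,x0:x1]=1
    m&=(sat<30)&(img.sum(-1)>240)&(np.abs(W[...,2]-.008)<.008)
    n,l,st,c=cv2.connectedComponentsWithStats(m.astype(np.uint8));k=1+np.argmax(st[1:,4]);m=l==k
    P=(W[m][:,:2]*1000).astype(np.float32); print(nm,m.sum(),cv2.minAreaRect(P),np.median(W[m][:,2]))
s=arm.observe();M=R.from_rotvec(s['ee_rot']).as_matrix()
E=load('wrist0')['extrinsics']
print('cam in tool',M.T@(E[:3,3]-s['position']));print(M.T@E[:3,:3])
E
```

```text
cr 538 ((476.5846862792969, -210.25682067871094), (73.05265045166016, 201.71775817871094), 67.4330062866211) 0.009233288032609754
st 1042 ((492.2290344238281, 213.05880737304688), (123.5931396484375, 203.4169464111328), 85.31065368652344) 0.00888830815064251
cam in tool [-0.1582  0.0668  0.0001]
[[ 0.0009  0.248  -0.9688]
 [-0.0015  0.9688  0.248 ]
 [ 1.      0.0012  0.0013]]
```

Rough poses from the scene camera:
- **Cradle:** (0.477, -0.210), yaw -22.6°
- **Stand:** (0.492, 0.213), yaw -4.7°

Both outlines match the sizes given. Next I'll look at the stand with the wrist camera.

Request:
move_arm(steps="-0.04 0 0 0 0; -0.08 -0.03 -0.01 0 0; -0.08 -0.3 -0.11 -0.1 0; -0.08 -0.573 -0.211 -0.258 0; -0.08 -0.573 -0.211 -0.258 0; -0.08 -0.573 -0.211 -0.258 0; -0.08 -0.573 -0.211 -0.258 0; -0.08 -0.573 -0.211 -0.258 0; -0.08 -0.573 -0.211 -0.258 0; -0.08 -0.573 -0.211 -0.258 0")

```text
clock: 0.98
position: [0.4854, 0.3591, 0.3038]
ee_rot: [-1.149, 1.247, 1.149]
force: [0.6, 1.1, -0.9]
width: 1.001
```

Request:
move_arm(steps="0 -0.3 0 0 0; 0 -0.3 0 0 0; 0 -0.3 0 0 0;0 -0.3 0 0 0")

```text
clock: 1.32
position: [0.6519, 0.3466, 0.3037]
ee_rot: [-1.149, 1.247, 1.149]
force: [0.8, 0.7, 1.0]
width: 0.997
```

Request:
move_arm(steps="0 -0.04 -0.144 0 0; 0 -0.04 -0.144 0 0;0 -0.04 -0.144 0 0;0 -0.04 -0.144 0 0;0 -0.04 -0.144 0 0;0 -0.04 -0.144 0 0")

```text
clock: 1.82
position: [0.6789, 0.1978, 0.3037]
ee_rot: [-1.146, 1.249, 1.146]
force: [0.7, 2.1, 1.1]
width: 1.003
```

```bash
python3 - <<'E'
from h import *
d=grab('wrist','w1');print(arm.observe()['position'],arm.observe()['dq'])
E
```

```text
[0.67826596 0.20035263 0.30352366] [-0.03180951  0.00474277 -0.02553835 -0.00529715 -0.0048976  -0.00281154
 -0.00311518]
```

View pics/w1.png

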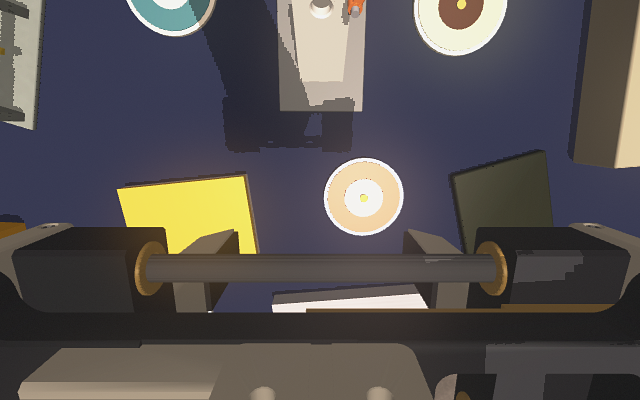

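The stand is at the top edge, with its hole at about (320,8) and the keeper at (355,5). I'll move 80 mm towards the robot.

Request:
move_arm(steps="0 0.08 0.04 0 0; 0 0.08 0.04 0 0;0 0.08 0.04 0 0;0 0.08 0.04 0 0;0 0.08 0.04 0 0")

```text
clock: 2.28
position: [0.601, 0.2491, 0.304]
ee_rot: [-1.151, 1.244, 1.152]
force: [0.2, -0.4, 0.2]
width: 0.995
```

```bash
python3 - <<'E'
from h import *
d=grab('wrist','w2');print(arm.observe()['position'],abs(arm.observe()['dq']).max())
E
```

```text
[0.60185319 0.24784944 0.30391568] 0.022559793684521746
```

Request:
move_arm(steps="0 0.08 -0.08 0 0; 0 0.08 -0.08 0 0;0 0.08 -0.08 0 0;0 0.08 -0.08 0 0;0 0.08 -0.08 0 0")

```text
clock: 2.75
position: [0.5158, 0.1721, 0.3044]
ee_rot: [-1.147, 1.247, 1.146]
force: [1.1, 0.3, 0.1]
width: 1.001
```

```bash
python3 - <<'E'
from h import *
d=grab('wrist','w3');print(arm.observe()['position'],abs(arm.observe()['dq']).max())
E
```

```text
[0.51648793 0.17329347 0.30425326] 0.02797223756853216
```

View pics/w2.png

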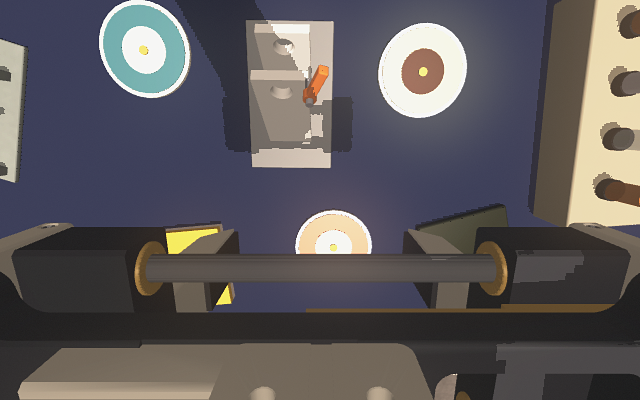

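View pics/w3.png

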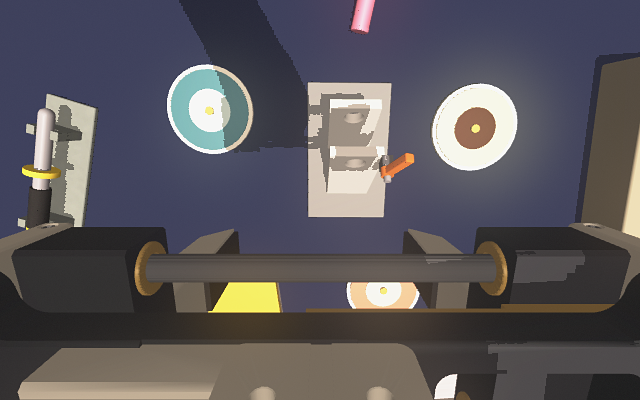

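```bash
python3 - <<'E'
import cv2
def crop(t,x0,y0,x1,y1,s,o):
    cv2.imwrite(f'pics/{o}.png',cv2.resize(cv2.imread(f'pics/{t}.png')[y0:y1,x0:x1],None,fx=s,fy=s,interpolation=cv2.INTER_CUBIC))
crop('w2',230,10,350,175,3.6,'w2c')
crop('w3',295,70,425,225,3.8,'w3c')
E
```

```text
(no output)
```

View pics/w2c.png

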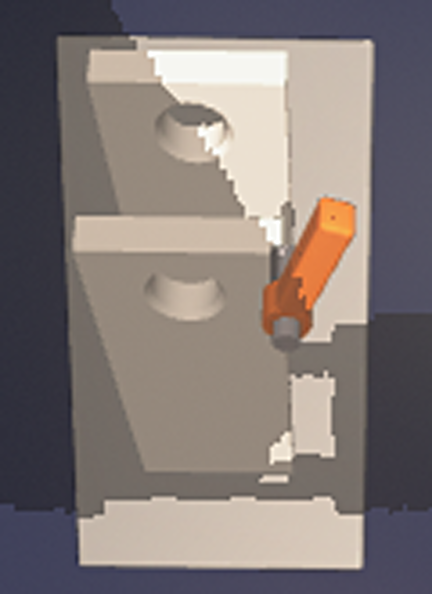

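View pics/w3c.png

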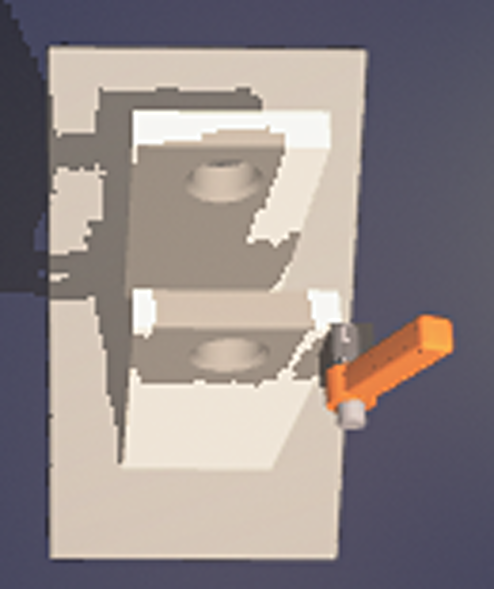

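```bash
cat > fit.py <<'E'
from h import *
from scipy.optimize import least_squares
np.set_printoptions(precision=4,suppress=True)
C=np.cos(np.pi/6);S=.5
def stand2w(p,q):
    X,Y,a=q[:3];p=np.atleast_2d(p);return np.c_[X+p[:,0]*np.cos(a)-p[:,1]*np.sin(a),Y+p[:,0]*np.sin(a)+p[:,1]*np.cos(a),p[:,2]]
def br2st(p,q):
    p=np.atleast_2d(p);return np.c_[q[3]+p[:,0]*C-p[:,2]*S,p[:,1],q[4]+p[:,0]*S+p[:,2]*C]
def tip(th): return np.array([.018,.032-.042*np.cos(th),.019+.042*np.sin(th)])
base=dict(TL=(-.1,-.06,.008),TR=(-.1,.06,.008),BR=(.1,.06,.008),BL=(.1,-.06,.008))
br={'a':(0,-.03,.02),'b':(-.012,-.03,.02),'c':(0,.03,.02),'d':(-.072,-.03,.02),'e':(-.072,.03,.02),'f':(-.06,-.03,.02),'g':(-.012,.03,.02)}
ob=[('w2',3.6,(230,10),dict(TL=(57,37),TR=(373,41),BR=(362,568),BL=(80,566),a=(72,250),b=(76,215),c=(270,253),d=(90,50),e=(288,52),f=(88,82),tip=(338,218))),
('w3',3.8,(295,70),dict(TL=(50,46),TR=(366,48),BR=(336,557),BL=(51,557),a=(132,328),b=(133,291),g=(339,292),d=(133,111),e=(330,112),f=(133,147),tip=(438,336)))]
D={t:load(t) for t,*_ in ob}
def res(q,full=False):
    r=[];n=[]
    for t,s,o,k in ob:
        for kk,uv in k.items():
            uv=(np.array(uv)+.5)/s-.5+o
            if kk in base: w=stand2w(base[kk],q)
            else: w=stand2w(br2st(br[kk] if kk in br else tip(q[5]),q),q)
            r.append(proj(D[t],w)[0]-uv);n.append((t,kk))
    return (r,n) if full else np.ravel(r)
if __name__=='__main__':
    f=least_squares(res,[.492,.213,-.08,0,.111,1.8],loss='soft_l1')
    q=f.x;print(q,np.degrees(q[2]))
    for a,b in zip(*res(q,True)):print(b,a)
    print('bracket origin',stand2w(br2st([0,0,0],q),q),'tip',stand2w(br2st(tip(q[5]),q),q))
    np.save('q.npy',q)
E
python3 fit.py
```

```text
[ 0.4932  0.2141 -0.0947  0.0024  0.1118  1.9103] -5.423337647731297
('w2', 'TL') [-0.6723 -1.0235]
('w2', 'TR') [ 0.7011 -0.6124]
('w2', 'BR') [0.2744 0.9816]
('w2', 'BL') [-0.8472  0.3224]
('w2', 'a') [-0.1277  0.3825]
('w2', 'b') [-0.3544  0.3   ]
('w2', 'c') [2.9663 0.4987]
('w2', 'd') [-0.0809 -0.0118]
('w2', 'e') [-0.3993  0.3634]
('w2', 'f') [-0.3249 -0.0366]
('w2', 'tip') [-0.0078 -0.7804]
('w3', 'TL') [-0.758 -0.397]
('w3', 'TR') [ 1.0924 -0.1349]
('w3', 'BR') [0.4004 1.379 ]
('w3', 'BL') [-0.7173  0.7291]
('w3', 'a') [0.3278 0.0677]
('w3', 'b') [ 0.0615 -0.1672]
('w3', 'g') [-0.0715  0.0522]
('w3', 'd') [0.0464 0.0965]
('w3', 'e') [-0.2066  0.3069]
('w3', 'f') [ 0.0493 -0.3064]
('w3', 'tip') [ 0.3298 -0.8415]
bracket origin [[0.4957 0.2139 0.1118]] tip [[0.4863 0.261  0.1716]]
```

The stand fit is good: residuals are about 0.3 px, the bracket height comes out at 111.8 mm against 111 expected, the yaw is -5.4° and the keeper is at 1.91 rad. Now the cradle.

Request:
move_arm(steps="0.05 -0.023 -0.36 0.31 0;0.05 -0.023 -0.36 0.31 0;0.05 -0.023 -0.36 0.31 0;0.05 -0.023 -0.36 0.31 0;0.05 -0.023 -0.36 0.31 0;0.05 -0.023 -0.36 0.31 0;0.05 -0.023 -0.36 0.31 0;0.05 -0.023 -0.36 0.31 0;0.05 -0.023 -0.36 0.31 0;0.05 -0.023 -0.36 0.31 0")

```text
clock: 3.63
position: [0.5088, -0.1949, 0.253]
ee_rot: [-0.912, 1.376, 0.907]
force: [-0.2, -0.4, 1.1]
width: 0.998
```

Request:
move_arm(steps="0 0 0 0 0; 0 0 0 0 0")

```text
clock: 3.8
position: [0.5103, -0.1864, 0.2534]
ee_rot: [-0.916, 1.369, 0.917]
force: [0.0, 0.6, 0.4]
width: 0.999
```

```bash
python3 - <<'E'
from h import *
d=grab('wrist','w4');print(arm.observe()['position'],abs(arm.observe()['dq']).max())
E
```

```text
[ 0.5103232  -0.18568476  0.25354683] 0.012088336531885605
```

View pics/w4.png

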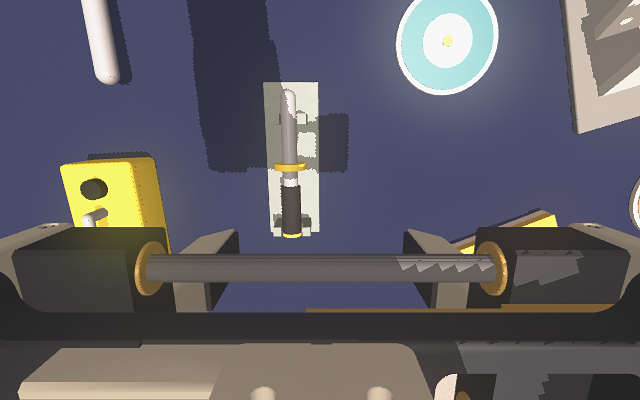

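The cradle and probe are fully in view: nose at (288,95), collar at (290,167), handle end at (292,236). I'll take a second view shifted sideways.

Request:
move_arm(steps="0.02 -0.01 -0.09 0 0;0.02 -0.01 -0.09 0 0;0.02 -0.01 -0.09 0 0;0.02 -0.01 -0.09 0 0;0.02 -0.01 -0.09 0 0")

```text
clock: 4.27
position: [0.4846, -0.2733, 0.2337]
ee_rot: [-0.916, 1.369, 0.917]
force: [0.7, 0.3, 0.0]
width: 1.001
```

```bash
python3 - <<'E'
from h import *
d=grab('wrist','w5');print(arm.observe()['position'],abs(arm.observe()['dq']).max())
def crop(t,x0,y0,x1,y1,s,o):
    return cv2.resize(cv2.imread(f'pics/{t}.png')[y0:y1,x0:x1],None,fx=s,fy=s,interpolation=cv2.INTER_CUBIC)
cv2.imwrite('pics/w4c.png',crop('w4',255,75,330,245,3.5,''))
cv2.imwrite('pics/w5.png',d['img'])
E
```

```text
[ 0.48507678 -0.2723985   0.23385266] 0.013739679492390806
```

View pics/w5.png

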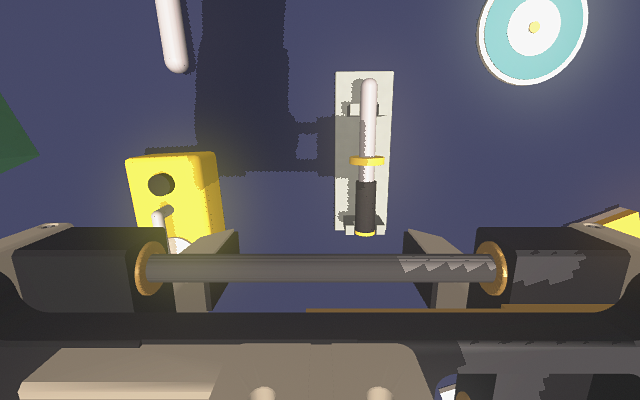

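View pics/w4c.png

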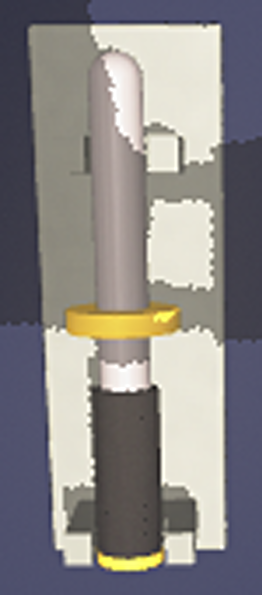

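```bash
python3 - <<'E'
from h import *
img=load('w5')['img'];cv2.imwrite('pics/w5c.png',cv2.resize(img[60:245,325:405],None,fx=3.2,fy=3.2,interpolation=cv2.INTER_CUBIC))
for t,(x0,y0,x1,y1) in dict(w4=(255,75,330,245),w5=(325,60,405,245)).items():
    im=load(t)['img'].astype(int)[y0:y1,x0:x1]
    yel=(im[...,2]-im[...,0]>60)
    vs,us=np.where(yel)
    for lo,hi in((130,200) ,(200,250)):
        k=(vs+y0>lo-(t=='w5')*5)&(vs+y0<hi); 
        if k.any(): print(t,'yel',us[k].min()+x0,us[k].max()+x0,vs[k].min()+y0,vs[k].max()+y0, 'left v',vs[k][us[k]==us[k].min()].mean()+y0,'right v',vs[k][us[k]==us[k].max()].mean()+y0)
    for v in range(190,232,6):
        g=im[v-y0].sum(-1); k=np.where(g<220)[0]; print(t,v,k.min()+x0,k.max()+x0,len(k))
E
```

```text
w4 yel 274 306 161 171 left v 166.0 right v 163.0
w4 yel 283 301 231 237 left v 234.0 right v 232.5
w4 190 282 299 3
w4 196 282 299 3
w4 202 282 299 3
w4 208 282 300 5
w4 214 283 300 5
w4 220 269 300 6
w4 226 283 310 6
w5 yel 349 384 155 165 left v 161.0 right v 159.25
w5 yel 355 374 230 236 left v 232.0 right v 231.5
w5 190 334 375 5
w5 196 334 375 7
w5 202 334 374 6
w5 208 334 374 6
w5 214 356 374 5
w5 220 334 374 8
w5 226 334 374 10
```

View pics/w5c.png

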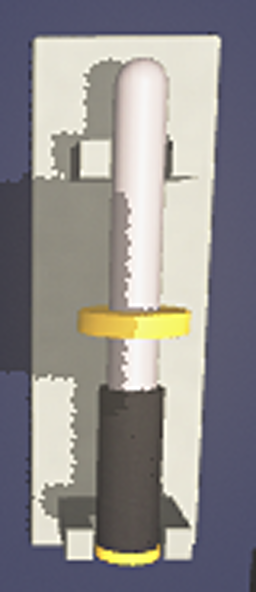

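```bash
cat > fitp.py <<'E'
from h import *
from scipy.optimize import least_squares
np.set_printoptions(precision=4,suppress=True)
th=np.linspace(0,2*np.pi,181)
def circ(q,x,r):
    X,Y,Z,a,b=q
    ax=np.array([np.cos(a)*np.cos(b),np.sin(a)*np.cos(b),np.sin(b)]);ay=np.array([-np.sin(a),np.cos(a),0]);az=np.cross(ax,ay)
    return np.array([X,Y,Z])+x*ax+r*np.cos(th)[:,None]*ay+r*np.sin(th)[:,None]*az
def mid(d,q,v,r,xs):
    L=[]
    for x in xs:
        p=proj(d,circ(q,x,r));L.append([p[:,0].min(),p[:,0].max(),p[p[:,0].argmin(),1],p[p[:,0].argmax(),1]])
    L=np.array(L);return (np.interp(v,L[:,2],L[:,0])+np.interp(v,L[:,3],L[:,1]))/2
O=dict(w4=dict(sh=[(103.4,288.3),(154.9,289.7)],ha=[(202,290.5),(214,291.5)],col=(273.5,306.5,160.5,171.5),nose=88.4,hn=185.5,end=237.5),
 w5=dict(sh=[(97.4,368.5),(147.4,367.2)],ha=[(190,366.),(214,365)],col=(348.5,384.5,154.5,165.5),nose=77.8,hn=180.9,end=236.5))
D={t:load(t) for t in O}
def res(q):
    r=[]
    for t,o in O.items():
        d=D[t]
        for v,u in o['sh']: r.append(mid(d,q,v,.009,np.linspace(-.075,0,30))-u)
        for v,u in o['ha']: r.append(mid(d,q,v,.012,np.linspace(.028,.093,30))-u)
        c=np.vstack([proj(d,circ(q,x,.02)) for x in(0,.008)])
        r+=[c[:,0].min()-o['col'][0],c[:,0].max()-o['col'][1],c[:,1].min()-o['col'][2],c[:,1].max()-o['col'][3]]
        n=np.vstack([proj(d,circ(q,-.075-.009*np.sin(k),.009*np.cos(k))) for k in np.linspace(0,np.pi/2,20)])
        r.append(n[:,1].min()-o['nose'])
        r.append(proj(d,circ(q,.028,.012))[:,1].min()-o['hn'])
        r.append(proj(d,circ(q,.093,.012))[:,1].max()-o['end'])
    return np.array(r)
f=least_squares(res,[.478,-.212,.045,-.4,0],loss='soft_l1')
print(f.x,np.degrees(f.x[3:]));print(f.fun);print(res(f.x).reshape(2,-1))
q=f.x;print('grasp x=.054',q[:2]+.054*np.array([np.cos(q[3]),np.sin(q[3])]))
E
python3 fitp.py
```

```text
[ 0.4748 -0.2122  0.0449 -0.3882  0.0073] [-22.2447   0.4162]
[-0.119  -0.0339  0.5101 -0.1437 -0.2448 -0.0098  0.3472 -0.0247  0.7756
 -1.949   0.7479  0.1245 -0.1767 -0.3179 -0.0869  0.5154  0.0673  0.3022
 -0.0471 -0.1891 -2.0687  0.2279]
[[-0.119  -0.0339  0.5101 -0.1437 -0.2448 -0.0098  0.3472 -0.0247  0.7756
  -1.949   0.7479]
 [ 0.1245 -0.1767 -0.3179 -0.0869  0.5154  0.0673  0.3022 -0.0471 -0.1891
  -2.0687  0.2279]]
grasp x=.054 [ 0.5248 -0.2326]
```

```bash
cat >> h.py <<'E'
def rel(p,head=None):
    """tool-frame shift & turn to reach TCP p with jaw heading (deg)"""
    s=arm.observe();M=R.from_rotvec(s['ee_rot']).as_matrix()
    h=np.degrees(np.arctan2(M[1,2],M[0,2])); dh=0 if head is None else (head-h+180)%360-180
    print('pos',s['position'].round(4),'head',round(h,2),'x axis',M[:,0].round(4),'width',round(s['width'],3),'F',s['force'].round(1),'clk',s['clock'])
    print('shift',(M.T@(np.array(p)-s['position'])).round(4),'turn',round(-np.radians(dh),4))
E
python3 -c "
from h import *
rel([.5276,-.2338,.15],67.76);rel([.5276,-.2338,.026],67.76)"
```

```text
pos [ 0.4851 -0.2724  0.2339] head 67.67 x axis [ 4.e-04  8.e-04 -1.e+00] width 0.994 F [ 0.4  0.5 -0.4] clk 4.3167
shift [ 0.0839 -0.0247  0.0518] turn -0.0015
pos [ 0.4851 -0.2724  0.2339] head 67.67 x axis [ 4.e-04  8.e-04 -1.e+00] width 0.994 F [ 0.4  0.5 -0.4] clk 4.3167
shift [ 0.2079 -0.0247  0.0517] turn -0.0015
```

```bash
python3 -c "
from h import *
d=load('w5');W=cloud(d)
for p in [(214,155),(222,235),(205,225),(175,165)]: print(p,W[p[1],p[0]].round(3))
"
```

```text
(214, 155) [ 0.405 -0.385  0.01 ]
(222, 235) [ 0.454 -0.316  0.245]
(205, 225) [ 0.475 -0.415  0.059]
(175, 165) [ 0.401 -0.412  0.061]
```

Request:
move_arm(steps="0.08 -0.025 0.052 0 80;0.08 -0.025 0.052 0 80;0.08 -0.025 0.052 0 80;0.08 -0.025 0.052 0 80;0.08 -0.025 0.052 0 80")

```text
clock: 4.73
position: [0.5272, -0.2344, 0.1539]
ee_rot: [-0.917, 1.369, 0.919]
force: [-1.1, -0.1, 0.5]
width: 0.706
```

```bash
python3 -c "
from h import *
grab('wrist','w6')
rel([.5276,-.2338,.026],67.76)"
```

```text
pos [ 0.5272 -0.2359  0.155 ] head 67.6 x axis [ 5.e-04 -8.e-04 -1.e+00] width 0.697 F [ 0.5 -0.   0.4] clk 4.7833
shift [0.129  0.0005 0.0021] turn -0.0029
```

View pics/w6.png

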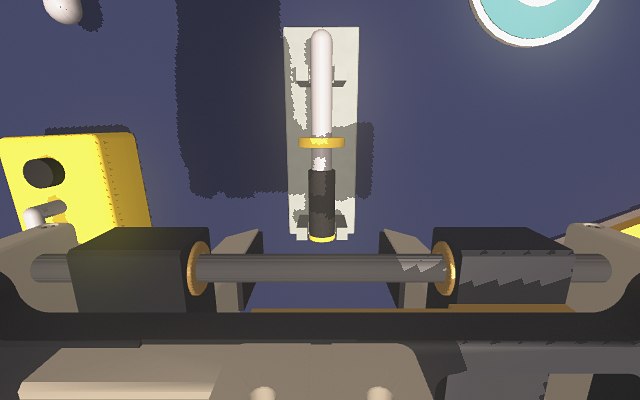

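The rod is centred on the jaw plane at u≈321, so I'll descend and grip lightly.

Request:
move_arm(steps="0.04 0.0005 0.001 0 80;0.08 0.0005 0.001 0 80;0.11 0.0005 0.001 0 80;0.129 0.0005 0.001 0 80;0.129 0.0005 0.001 0 80;0.129 0.0005 0.001 0 80")

```text
clock: 5.28
position: [0.5269, -0.2357, 0.026]
ee_rot: [-0.915, 1.37, 0.914]
force: [0.1, 0.1, 0.5]
width: 0.691
```

```bash
python3 -c "
from h import *
rel([.5276,-.2338,.026],67.76)"
```

```text
pos [ 0.5269 -0.2357  0.026 ] head 67.47 x axis [ 4.e-04 -6.e-04 -1.e+00] width 0.691 F [0.1 0.1 0.5] clk 5.2833
shift [0.    0.    0.002] turn -0.0051
```

Request:
move_arm(steps="0 0 0.002 0 255;0 0 0.002 0 255;0 0 0.002 0 255;0 0 0.002 0 255;0 0 0.002 0 255;0 0 0.002 0 255", squeeze=5)

```text
clock: 5.78
position: [0.5279, -0.2326, 0.0252]
ee_rot: [-0.916, 1.369, 0.916]
force: [0.2, 0.3, -0.5]
width: 0.301
```

Request:
move_arm(steps="0 0 0 0 255;0 0 0 0 255;0 0 0 0 255")

```text
clock: 6.03
position: [0.5278, -0.2327, 0.025]
ee_rot: [-0.916, 1.369, 0.916]
force: [-0.7, -0.7, 4.0]
width: 0.263
```

Request:
move_arm(steps="-0.005 0 0 0 255;-0.01 0 0 0 255;-0.016 0 0 0 255;-0.022 0 0 0 255;-0.028 0.001 0 0 255;-0.034 0.002 0 0 255;-0.034 0.002 0 0 255")

```text
clock: 6.62
position: [0.5262, -0.232, 0.0602]
ee_rot: [-0.917, 1.368, 0.915]
force: [-0.8, -0.0, -2.0]
width: 0.262
```

```bash
python3 -c "
from h import *
for n in ['side','scene']:
    grab(n,n+'1')
a=cv2.imread('pics/scene1.png')[150:235,220:330];b=cv2.imread('pics/side1.png')[215:300,310:420]
cv2.imwrite('pics/c4.png',cv2.resize(np.hstack([a,b]),None,fx=3.6,fy=3.6,interpolation=cv2.INTER_CUBIC))
print(arm.observe()['force'])"
```

```text
[-0.403599   -0.48155855 -1.81838107]
```

View pics/c4.png

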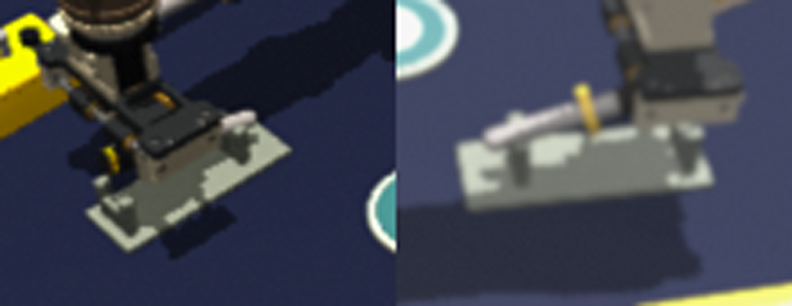

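It pivots as hoped: the side view shows the nose still in the front rest and the handle raised. I'll lift on to about 30°.

Request:
move_arm(steps="-0.006 0.003 0 0 255;-0.012 0.006 0 0 255;-0.018 0.009 0 0 255;-0.023 0.012 0 0 255;-0.023 0.012 0 0 255;-0.023 0.012 0 0 255")

```text
clock: 7.22
position: [0.5148, -0.2272, 0.0823]
ee_rot: [-0.916, 1.369, 0.915]
force: [0.2, -0.7, -2.1]
width: 0.257
```

```bash
python3 -c "
from h import *
for n in ['side','scene','wrist']:
    grab(n,n+'2')
a=cv2.imread('pics/scene2.png')[150:235,220:330];b=cv2.imread('pics/side2.png')[215:300,310:420]
cv2.imwrite('pics/c5.png',cv2.resize(np.hstack([a,b]),None,fx=3.6,fy=3.6,interpolation=cv2.INTER_CUBIC))
print(arm.observe()['force'],arm.observe()['position'])"
```

```text
[-0.25773059  0.20086027 -0.81206114] [ 0.51480164 -0.22726973  0.08170823]
```

View pics/c5.png

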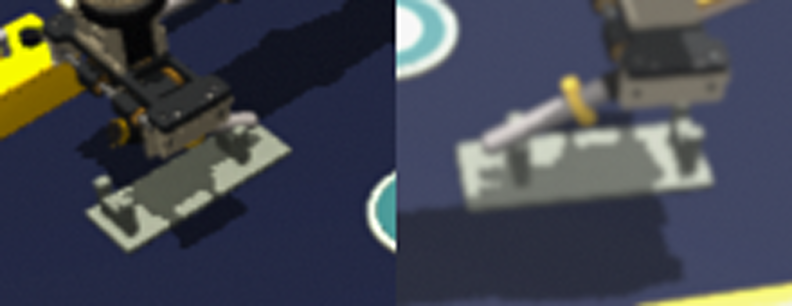

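View pics/wrist2.png

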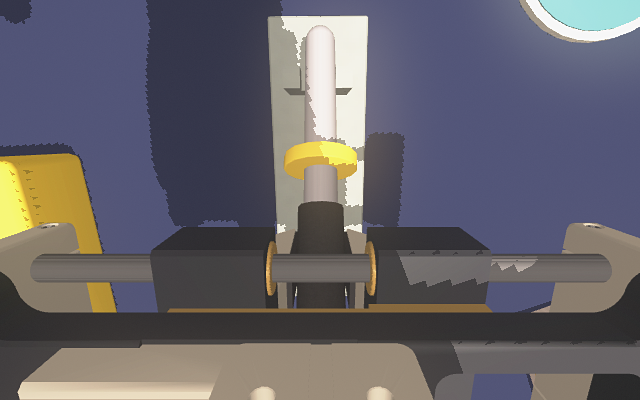

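Request:
move_arm(steps="0 0 0 0 255;0 0 0 0 255;0 0 0 0 255;-0.01 0 0 0 255;-0.04 0 0 0 255;-0.08 0 0 0 255;-0.12 0 0 0 255;-0.16 0 0 0 255;-0.16 0 0 0 255;-0.16 0 0 0 255", squeeze=40)

```text
clock: 8.2
position: [0.516, -0.2279, 0.2448]
ee_rot: [-0.919, 1.366, 0.912]
force: [-0.5, 0.7, -3.8]
width: 0.252
```

```bash
python3 -c "
from h import *
d=grab('wrist','w7');grab('side','side3');grab('scene','scene3')
cv2.imwrite('pics/w7c.png',cv2.resize(d['img'][0:240,260:380],None,fx=2.5,fy=2.5,interpolation=cv2.INTER_CUBIC))
a=cv2.imread('pics/side3.png')[130:270,290:430]
cv2.imwrite('pics/c6.png',cv2.resize(a,None,fx=4,fy=4,interpolation=cv2.INTER_CUBIC))
rel([0,0,0])"
```

```text
pos [ 0.5138 -0.2267  0.2405] head 67.55 x axis [-2.3e-03  9.0e-04 -1.0e+00] width 0.252 F [ 0.6 -0.2 -2.9] clk 8.35
shift [0.2419 0.5608 0.0133] turn -0.0
```

View pics/w7c.png

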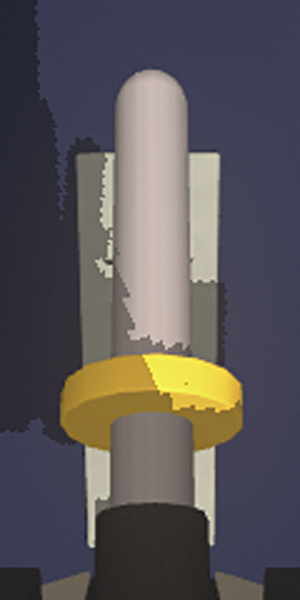

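View pics/c6.png

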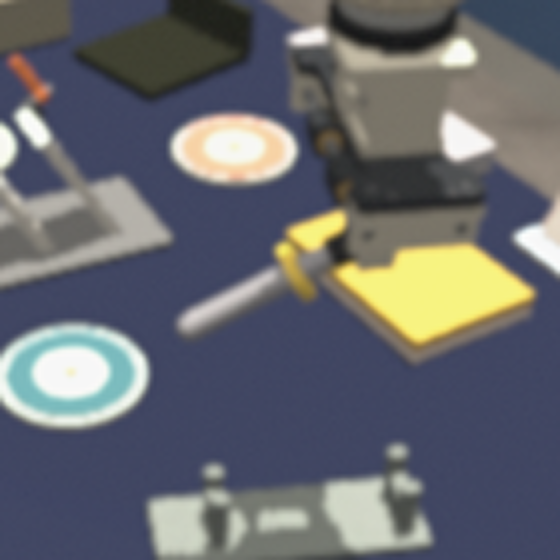

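```bash
cat > fit7.py <<'E'
import sys
from h import *
from scipy.optimize import least_squares
import importlib
src=open('fitp.py').read().split('O=dict')[0]; exec(src)
def P(x,y,s,o): return ((np.array([x,y])+.5)/s-.5+o)
def fit(tag,s,off,nose,sh,col,hn,q0,pr=True):
    d=load(tag); f2=lambda x,y:P(x,y,s,off)
    def res(q):
        r=[]
        for y,l,rr in sh:
            L=[];
            for x in np.linspace(-.075,.028,60):
                p=proj(d,circ(q,x,.009));i,j=p[:,0].argmin(),p[:,0].argmax();L.append([p[i,0],p[i,1],p[j,0],p[j,1]])
            L=np.array(L);o=np.argsort(L[:,1]);L=L[o]
            r.append(np.interp(f2(0,y)[1],L[:,1],L[:,0])-f2(l,y)[0]);r.append(np.interp(f2(0,y)[1],L[:,3],L[:,2])-f2(rr,y)[0])
        c=np.vstack([proj(d,circ(q,x,.02)) for x in(0,.008)])
        r+=[c[:,0].min()-f2(col[0],0)[0],c[:,0].max()-f2(col[1],0)[0],c[:,1].min()-f2(0,col[2])[1],c[:,1].max()-f2(0,col[3])[1]]
        n=np.vstack([proj(d,circ(q,-.075-.009*np.sin(k),.009*np.cos(k))) for k in np.linspace(0,np.pi/2,20)])
        r.append(n[:,1].min()-f2(0,nose)[1])
        r.append(proj(d,circ(q,.028,.012))[:,1].min()-f2(0,hn)[1])
        return np.array(r)
    f=least_squares(res,q0,x_scale=[.01,.01,.01,.1,.1])
    q=f.x
    if pr: print(q,'deg',np.degrees(q[3:]),'rms',np.sqrt((f.fun**2).mean()));print(f.fun)
    J=np.linalg.inv(f.jac.T@f.jac)*.5**2;print('sd',np.sqrt(np.diag(J)))
    return q
if __name__=='__main__':
    q=fit('w7',2.5,(260,0),69,[(150,116,188),(250,115,189),(320,113,190),(460,111,194)],(60,243,353,450),503,[.47,-.21,.23,-.39,.5])
    # grasp point relation
    s=arm.observe();M=R.from_rotvec(s['ee_rot']).as_matrix();g=s['position']-.019*M[:,0]
    ax=np.array([np.cos(q[3])*np.cos(q[4]),np.sin(q[3])*np.cos(q[4]),np.sin(q[4])])
    t=(g-q[:3])@ax;print('grasp along',t,'offset',M.T@(q[:3]+t*ax-g)); print('origin in tool',M.T@(q[:3]-s['position']),'axis in tool',M.T@ax)
E
python3 fit7.py
```

```text
[ 0.4702 -0.209   0.2316 -0.3932  0.4904] deg [-22.5305  28.0983] rms 0.5941080096331719
[-0.368   0.2486 -0.4816  0.3852 -0.0411  0.3607  0.0375 -0.4857  0.6735
 -0.332   0.5558  1.2424 -0.4618 -1.1684]
sd [0.0001 0.0001 0.0009 0.0036 0.0064]
grasp along 0.05472240859750643 offset [ 0.0021 -0.0012 -0.0003]
origin in tool [ 0.009   0.0471 -0.0003] axis in tool [-0.4732 -0.881  -0.0013]
```

The fit gives a probe pitch of about 28°, with the lateral offset near zero. Next I'll carry it to a pre-insert pose out along the hole line.

```bash
python3 -c "
from h import *
rel([.6461,.1996,.25],84.58)"
```

```text
pos [ 0.5138 -0.2267  0.2405] head 67.55 x axis [-2.3e-03  9.0e-04 -1.0e+00] width 0.252 F [ 0.6 -0.2 -2.9] clk 8.35
shift [-0.0094  0.0405  0.4445] turn -0.2972
```

Request:
move_arm(steps="-0.01 0.001 0.015 0 255;-0.01 0.004 0.045 -0.02 255;-0.01 0.008 0.085 -0.05 255;-0.01 0.011 0.125 -0.08 255;-0.01 0.015 0.165 -0.11 255;-0.01 0.018 0.205 -0.14 255;-0.01 0.022 0.245 -0.17 255;-0.01 0.026 0.285 -0.2 255;-0.01 0.029 0.32 -0.23 255;-0.01 0.032 0.35 -0.26 255")

```text
clock: 9.18
position: [0.6181, 0.1117, 0.2496]
ee_rot: [-1.113, 1.27, 1.117]
force: [0.3, 0.1, -3.0]
width: 0.252
```

```bash
python3 -c "
from h import *
rel([.6461,.1996,.1805],84.58)"
```

```text
pos [0.6181 0.1117 0.2496] head 82.65 x axis [-0.0036 -0.     -1.    ] width 0.252 F [ 0.3  0.1 -3. ] clk 9.1833
shift [ 0.069  -0.0168  0.0908] turn -0.0337
```

Request:
move_arm(steps="0.01 -0.003 0.03 -0.01 255;0.02 -0.008 0.055 -0.02 255;0.035 -0.013 0.075 -0.033 255;0.05 -0.0168 0.088 -0.033 255;0.062 -0.0168 0.09 -0.033 255;0.069 -0.0168 0.09 -0.033 255;0.069 -0.0168 0.09 -0.033 255;0.069 -0.0168 0.09 -0.033 255;0.069 -0.0168 0.09 -0.033 255")

```text
clock: 9.93
position: [0.6477, 0.194, 0.1836]
ee_rot: [-1.135, 1.255, 1.134]
force: [-0.1, -0.0, -1.9]
width: 0.253
```

```bash
python3 -c "
from h import *
d=grab('wrist','w8');grab('side','side4');grab('scene','scene4')
cv2.imwrite('pics/w8c.png',cv2.resize(d['img'][0:240,230:410],None,fx=2.5,fy=2.5,interpolation=cv2.INTER_CUBIC))
a=cv2.imread('pics/side4.png')[90:230,220:400];b=cv2.imread('pics/scene4.png')[150:290,330:500]
cv2.imwrite('pics/c7.png',cv2.resize(np.hstack([a,b]),None,fx=2.2,fy=2.2,interpolation=cv2.INTER_CUBIC))
rel([.6461,.1996,.1805],84.58)"
```

```text
pos [0.6478 0.1948 0.184 ] head 84.28 x axis [ 1.6e-03  5.0e-04 -1.0e+00] width 0.252 F [-0.3 -0.3 -2.1] clk 10.0833
shift [0.0035 0.0022 0.0046] turn -0.0052
```

View pics/w8c.png

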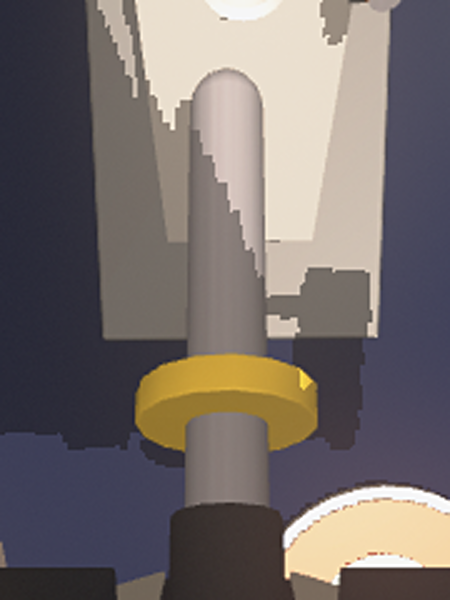

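View pics/c7.png

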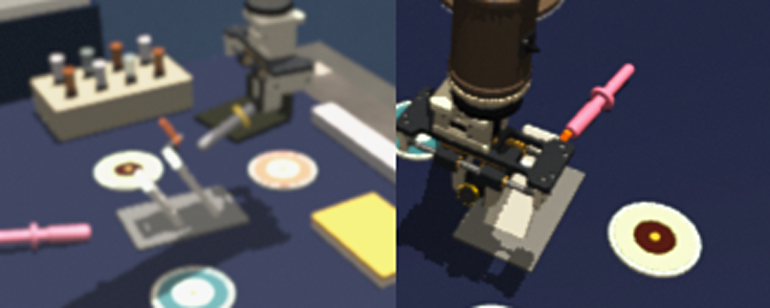

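```bash
python3 -c "
from h import *
for t in ['w7','w8']:
    d=load(t);W=cloud(d);E=d['extrinsics']
    for (a,b) in [(35,140),(170,198),(208,225)]:
        P=np.array([np.nanmedian(W[v,319:324],axis=0) for v in range(a,b)])
        c=P.mean(0);U,S,V=np.linalg.svd(P-c);ax=V[0]*np.sign(V[0][0]);
        print(t,a,b,'pitch',np.degrees(np.arcsin(ax[2])).round(2),'yaw',np.degrees(np.arctan2(ax[1],ax[0])).round(2),S.round(4),c.round(4))
"

```

```text
w7 35 140 pitch 29.58 yaw -22.58 [0.1993 0.0031 0.0004] [ 0.435  -0.1941  0.224 ]
w7 170 198 pitch 28.78 yaw -22.51 [0.0228 0.002  0.0001] [ 0.4807 -0.2131  0.2522]
w7 208 225 pitch 30.49 yaw -22.5 [0.0099 0.0013 0.0002] [ 0.4934 -0.2184  0.2634]
w8 35 140 pitch 29.36 yaw -5.85 [0.1994 0.0031 0.0003] [0.5603 0.2033 0.1633]
w8 170 198 pitch 28.78 yaw -5.9 [0.0228 0.0016 0.0001] [0.6098 0.1982 0.1911]
w8 208 225 pitch 32.32 yaw -5.97 [0.0101 0.0017 0.0001] [0.6236 0.1968 0.2024]
```

```bash
cat >> h.py <<'E'
def T(s): return [.5425+.8622*s,.2095-.0818*s,.120+.5*s]
E
python3 -c "
from h import *
rel(T(.095),84.58);rel([0,0,0],84.58)"
```

```text
pos [0.6478 0.1948 0.184 ] head 84.28 x axis [ 1.6e-03  5.0e-04 -1.0e+00] width 0.252 F [-0.3 -0.3 -2.1] clk 10.0833
shift [0.0164 0.024  0.0045] turn -0.0052
pos [0.6478 0.1948 0.184 ] head 84.28 x axis [ 1.6e-03  5.0e-04 -1.0e+00] width 0.252 F [-0.3 -0.3 -2.1] clk 10.0833
shift [ 0.1828  0.6254 -0.2586] turn -0.0052
```

Request:
move_arm(steps="0.004 0.006 0.004 -0.005 255;0.009 0.013 0.0045 -0.005 255;0.014 0.02 0.0045 -0.005 255;0.0164 0.024 0.0045 -0.005 255;0.0164 0.024 0.0045 -0.005 255;0.0164 0.024 0.0045 -0.005 255;0.0164 0.024 0.0045 -0.005 255")

```text
clock: 10.67
position: [0.6242, 0.2022, 0.1666]
ee_rot: [-1.14, 1.252, 1.139]
force: [0.6, 0.3, -2.8]
width: 0.25
```

```bash
python3 -c "
from h import *
d=grab('wrist','w9');grab('side','side5')
cv2.imwrite('pics/w9c.png',cv2.resize(d['img'][0:200,230:410],None,fx=3,fy=3,interpolation=cv2.INTER_CUBIC))
rel(T(.095),84.58);rel(T(.08),84.58);rel(T(.06))
# predicted hole centre & nose in image
q=np.load('q.npy')
from fit import stand2w,br2st
print('hole circ px',proj(d,stand2w(br2st([[0,.0105*np.cos(a),.0105*np.sin(a)] for a in np.arange(0,6.28,1.57)],q),q)).round(1))
"
```

```text
pos [0.6244 0.2021 0.1667] head 84.6 x axis [ 7.e-04  0.e+00 -1.e+00] width 0.252 F [ 0.1  0.3 -3.2] clk 10.7667
shift [-0.0008 -0.0001 -0.0004] turn 0.0004
pos [0.6244 0.2021 0.1667] head 84.6 x axis [ 7.e-04  0.e+00 -1.e+00] width 0.252 F [ 0.1  0.3 -3.2] clk 10.7667
shift [ 0.0067  0.0129 -0.0004] turn 0.0004
pos [0.6244 0.2021 0.1667] head 84.6 x axis [ 7.e-04  0.e+00 -1.e+00] width 0.252 F [ 0.1  0.3 -3.2] clk 10.7667
shift [ 0.0167  0.0302 -0.0004] turn -0.0
hole circ px [[336.1  23.7]
 [319.4   9. ]
 [302.9  23.7]
 [319.5  36.9]]
```

View pics/w9c.png

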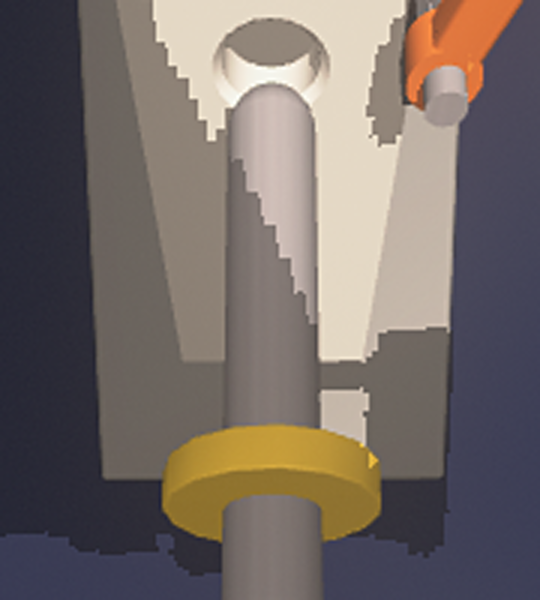

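```bash
python3 -c "
from h import *
from fit import *
q=np.load('q.npy');d=load('w9')
f=lambda x,y:((np.array([x,y])+.5)/3-.5+np.array([230,0]))
W=stand2w([base['BR'],base['BL']],q);print('base BR BL pred',proj(d,W).round(1),'obs',f(443,478),f(103,478))
c=proj(d,stand2w(br2st([[0,.0105*np.cos(a),.0105*np.sin(a)] for a in np.linspace(0,6.28,60)],q),q));print('hole pred u',c[:,0].min(),c[:,0].max(),'v',c[:,1].min(),'obs',f(216,18),f(329,18))
# pivot end, foot
k=(.008+0.)
# foot edge of outer face: bracket x=0 meets z=.008
zb=(.008-q[4])/C
print('foot pred',proj(d,stand2w(br2st([[0,-.03,zb],[0,.03,zb]],q),q)).round(1),'obs',f(181,361),f(366,361))
for dd in ([0,0,.001],[.001,0,0]):
  c2=proj(d,stand2w(br2st([[0,.0105*np.cos(a),.0105*np.sin(a)] for a in np.linspace(0,6.28,60)],q),q)+dd);print(dd,c2[:,1].min()-c[:,1].min())
"
```

```text
base BR BL pred [[377.4 160. ]
 [262.8 160. ]] obs [377.3333 159.    ] [264. 159.]
hole pred u 302.902282206622 336.08661395468397 v 9.001159526536554 obs [301.6667   5.6667] [339.3333   5.6667]
foot pred [[290.5 122.8]
 [349.6 122.8]] obs [290. 120.] [351.6667 120.    ]
[0, 0, 0.001] -0.6255534082498571
[0.001, 0, 0] 1.869439089133067
```

The chamfered hole is centred at u≈320.5 and the nose at u≈320.5, so they are aligned laterally. I'll start the insertion with a compliant grip.

Request:
move_arm(steps="0 0 0 0 255;0.0025 0.0043 0 0 255;0.005 0.0087 0 0 255;0.0075 0.013 0 0 255;0.01 0.0173 0 0 255;0.0125 0.0217 0 0 255;0.015 0.026 0 0 255;0.0168 0.0303 0 0 255;0.0168 0.0303 0 0 255;0.0168 0.0303 0 0 255", squeeze=15)

```text
clock: 11.6
position: [0.5935, 0.2052, 0.1496]
ee_rot: [-1.14, 1.252, 1.14]
force: [0.5, 1.0, -2.2]
width: 0.256
```

```bash
python3 -c "
from h import *
d=grab('wrist','w10');b=grab('side','side6')
a=cv2.resize(d['img'][0:240,230:410],None,fx=2,fy=2);b=cv2.resize(b['img'][110:210,260:340],None,fx=4,fy=4.8,interpolation=2)
cv2.imwrite('pics/c10.png',np.hstack([a,b]))
rel(T(.06),84.58);rel(T(.02))"
```

```text
pos [0.594  0.2051 0.1498] head 84.62 x axis [ 6.e-04  1.e-04 -1.e+00] width 0.251 F [-0.4 -0.1 -2.8] clk 11.7
shift [-0.0002 -0.0002 -0.0005] turn 0.0007
pos [0.594  0.2051 0.1498] head 84.62 x axis [ 6.e-04  1.e-04 -1.e+00] width 0.251 F [-0.4 -0.1 -2.8] clk 11.7
shift [ 0.0198  0.0344 -0.0005] turn -0.0
```

View pics/c10.png

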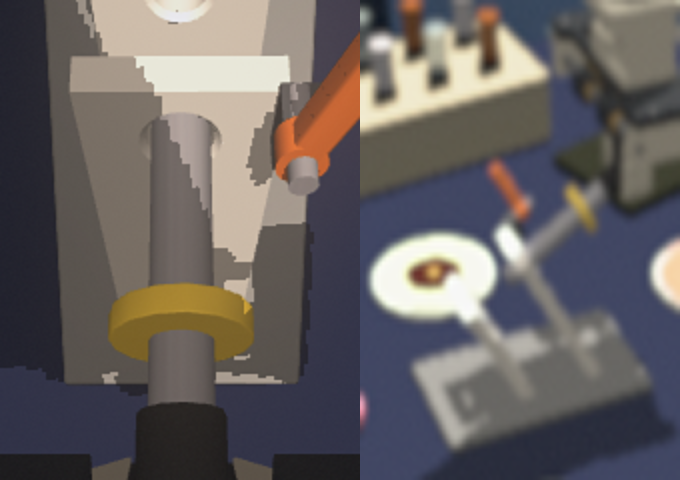

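The nose is inside the upper hole with no contact force. I'll continue to the lower hole.

Request:
move_arm(steps="0.0025 0.0043 0 0 255;0.005 0.0087 0 0 255;0.0075 0.013 0 0 255;0.01 0.0173 0 0 255;0.0125 0.0217 0 0 255;0.015 0.026 0 0 255;0.0175 0.0303 0 0 255;0.0196 0.0344 0 0 255;0.0196 0.0344 0 0 255;0.0196 0.0344 0 0 255")

```text
clock: 12.53
position: [0.5592, 0.2084, 0.13]
ee_rot: [-1.14, 1.252, 1.14]
force: [0.1, 0.2, -1.1]
width: 0.254
```

```bash
python3 -c "
from h import *
d=grab('wrist','w11');b=grab('side','side7')
a=cv2.resize(d['img'][0:240,230:410],None,fx=2,fy=2);b=cv2.resize(b['img'][110:210,260:340],None,fx=4,fy=4.8,interpolation=2)
cv2.imwrite('pics/c11.png',np.hstack([a,b]))
rel(T(.02),84.58);rel(T(.00))"
```

```text
pos [0.5598 0.2084 0.1302] head 84.62 x axis [ 6.e-04  1.e-04 -1.e+00] width 0.257 F [ 0.3  0.8 -3.3] clk 12.6333
shift [ 0.0002  0.     -0.0005] turn 0.0006
pos [0.5598 0.2084 0.1302] head 84.62 x axis [ 6.e-04  1.e-04 -1.e+00] width 0.257 F [ 0.3  0.8 -3.3] clk 12.6333
shift [ 0.0102  0.0174 -0.0005] turn -0.0
```

View pics/c11.png

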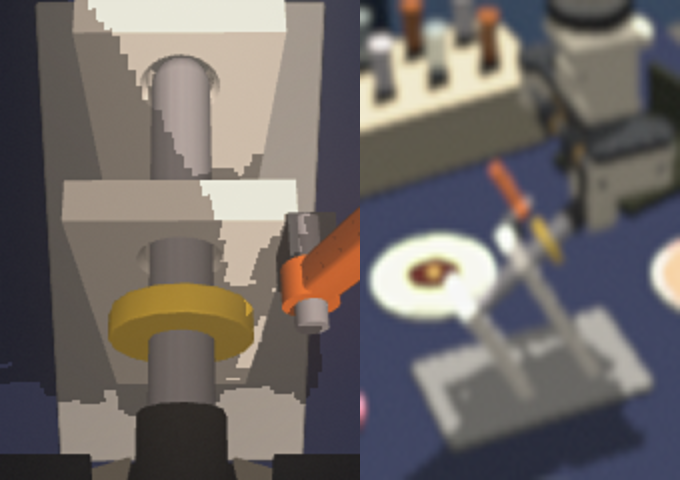

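The nose is entering the lower hole, centred and still force-free. Now the last 20 mm.

Request:
move_arm(steps="0.002 0.0035 0 0 255;0.004 0.007 0 0 255;0.006 0.0104 0 0 255;0.008 0.0138 0 0 255;0.0095 0.0165 0 0 255;0.0095 0.0165 0 0 255;0.0095 0.0165 0 0 255;0.0095 0.0165 0 0 255")

```text
clock: 13.3
position: [0.5445, 0.2099, 0.1213]
ee_rot: [-1.14, 1.25, 1.138]
force: [5.5, -0.9, 2.9]
width: 0.255
```

```bash
python3 -c "
from h import *
d=grab('wrist','w12');b=grab('side','side8')
a=cv2.resize(d['img'][0:240,230:410],None,fx=2,fy=2);b=cv2.resize(b['img'][110:210,260:340],None,fx=4,fy=4.8,interpolation=2)
cv2.imwrite('pics/c12.png',np.hstack([a,b]))
rel(T(.0),84.58)"
```

```text
pos [0.5445 0.2099 0.1213] head 84.6 x axis [ 2.8e-03  6.0e-04 -1.0e+00] width 0.256 F [ 5.6 -1.2  2.7] clk 13.4
shift [ 0.0013  0.0019 -0.0006] turn 0.0003
```

View pics/c12.png

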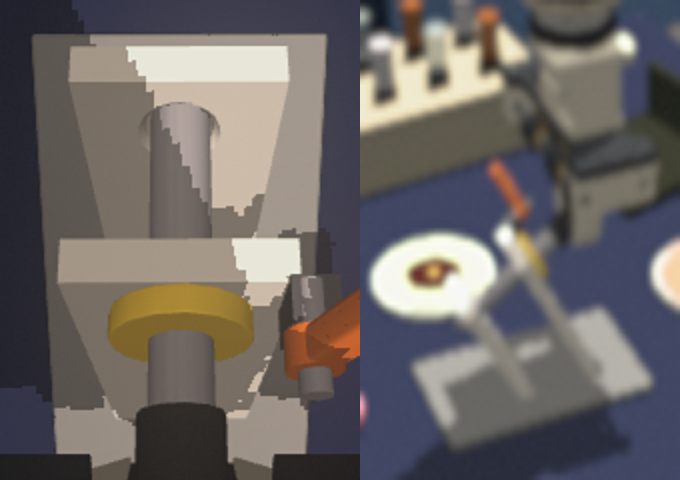

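Request:
move_arm(steps="0.0005 0.001 0 0 255;0.001 0.002 0 0 255;0.0015 0.003 0 0 255;0.0015 0.003 0 0 255;0.0015 0.003 0 0 255;0.0015 0.003 0 0 255", squeeze=25)

```text
clock: 13.9
position: [0.5445, 0.21, 0.1213]
ee_rot: [-1.141, 1.245, 1.134]
force: [10.1, -2.5, 8.1]
width: 0.253
```

```bash
python3 -c "
from h import *
d=grab('wrist','w13')
a=cv2.resize(d['img'][80:240,250:400],None,fx=4,fy=3.7,interpolation=2)
cv2.imwrite('pics/c13.png',a)
rel(T(.0),84.58)"
```

```text
pos [0.5445 0.21   0.1213] head 84.54 x axis [ 0.0084  0.0017 -1.    ] width 0.253 F [10.9 -2.5  9.4] clk 13.95
shift [ 0.0013  0.0019 -0.0007] turn -0.0007
```

View pics/c13.png

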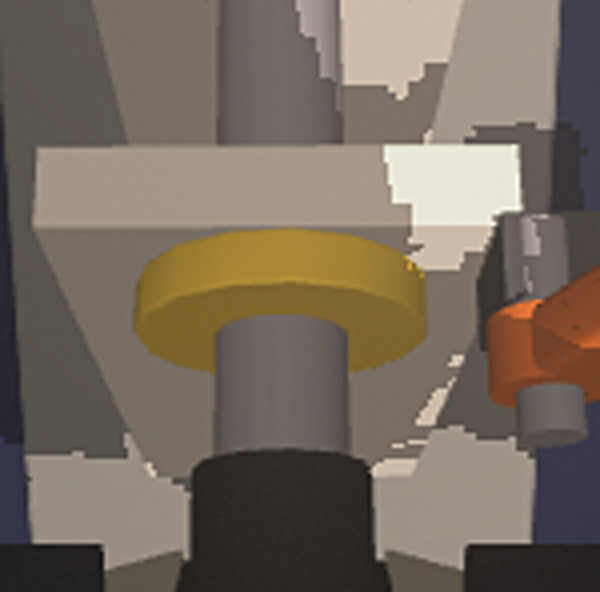

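It hits a hard stop: no further travel while the force rises, and the collar's front rim coincides with the upright's top edge. The collar is seated, so I'll relax the push and release.

Request:
move_arm(steps="-0.0012 -0.0022 0 0 255;-0.0022 -0.004 0 0 255;-0.0022 -0.004 0 0 255;-0.0022 -0.004 0 0 200;-0.0022 -0.004 0 0 140;-0.0022 -0.004 0 0 110;-0.0022 -0.004 0 0 110;-0.0022 -0.004 0 0 110;-0.0022 -0.004 0 0 110;-0.0022 -0.004 0 0 110")

```text
clock: 14.78
position: [0.5437, 0.2099, 0.121]
ee_rot: [-1.14, 1.253, 1.14]
force: [-0.4, 0.8, 0.5]
width: 0.566
```

```bash
python3 -c "
from h import *
d=grab('wrist','w14')
a=cv2.resize(d['img'][80:240,250:400],None,fx=4,fy=3.7,interpolation=2)
cv2.imwrite('pics/c14.png',a)
rel(T(.0),84.58)"
```

```text
pos [0.5438 0.2099 0.1211] head 84.63 x axis [-4.e-04 -0.e+00 -1.e+00] width 0.564 F [0.9 0.  0.7] clk 14.8333
shift [ 0.0011  0.0012 -0.0005] turn 0.0008
```

View pics/c14.png

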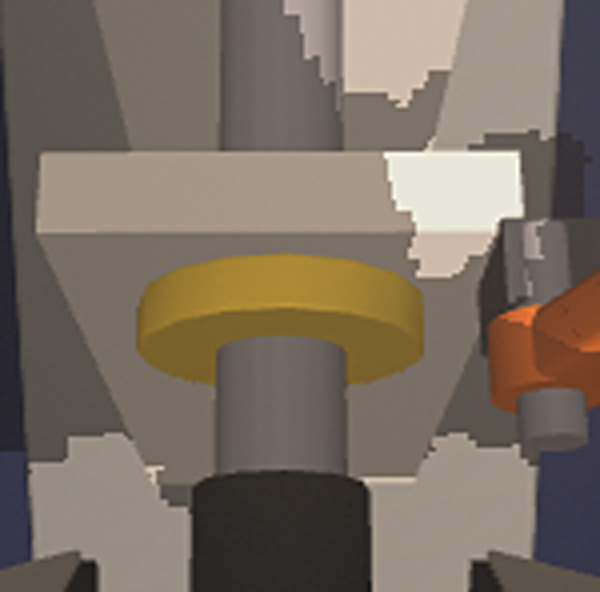

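The collar's image moved about 20 crop px when I released. I'll work out whether it settled in the clearance or backed out.

```bash
cat > chk.py <<'E'
from h import *
from fit import stand2w,br2st
from scipy.optimize import least_squares
th=np.linspace(0,2*np.pi,181)
np.set_printoptions(precision=4,suppress=True)
def run(tag,obs,edge,sc=(4,3.7),off=(250,80)):
    d=load(tag);q0=np.load('q.npy')
    f=lambda x,y:np.array([(x+.5)/sc[0]-.5+off[0],(y+.5)/sc[1]-.5+off[1]])
    # stand local refinement: shift X,Y (along/lateral) from edge features
    def re(dx):
        q=q0.copy();q[0]+=dx[0];q[1]+=dx[1];r=[]
        for p,uv in edge: r.append((proj(d,stand2w(br2st(p,q),q))[0]-f(*uv)))
        return np.ravel(r)
    fe=least_squares(re,[0,0],x_scale=.001);q=q0.copy();q[:2]+=fe.x;print('stand shift mm',fe.x*1e3,'res',fe.fun)
    def circ(p,x,r):
        s,dy,dz,b=p
        # probe rotated by b (pitch extra) about origin, in bracket frame
        X=x*np.cos(b)-r*np.sin(th)*np.sin(b)+s;Z=x*np.sin(b)+r*np.sin(th)*np.cos(b)+dz
        return proj(d,stand2w(br2st(np.c_[X,dy+r*np.cos(th),Z],q),q))
    def rp(p,pr=False):
        c=np.vstack([circ(p,x,.02) for x in(0,.008)]);h=circ(p,.028,.012)
        r=[c[:,0].min()-f(obs['l'],0)[0],c[:,0].max()-f(obs['r'],0)[0],c[:,1].min()-f(0,obs['t'])[1],c[:,1].max()-f(0,obs['b'])[1],h[:,1].min()-f(0,obs['h'])[1]]
        r.append((circ(p,.008,.02)[:,1].min()-f(0,obs['t2'])[1]))
        return np.array(r+[p[3]*20])
    fp=least_squares(rp,[0,0,0,0],x_scale=[.001,.001,.001,.02]);print(tag,'s,dy,dz mm',fp.x[:3]*1e3,'pitch',np.degrees(fp.x[3]),'res',fp.fun)
    print('home res',rp(np.zeros(4)),'dropped',rp([0,0,-.0015,0]))
E
python3 - <<'E'
from chk import *
run('w13',dict(l=133,r=428,t=230,b=372,h=450,t2=283),[((0,-.03,.02),(33,228)),((-.012,-.03,.02),(37,147)),((-.012,.03,.02),(520,145))])
run('w14',dict(l=137,r=424,t=254,b=384,h=470,t2=309),[((0,-.03,.02),(37,233)),((-.012,-.03,.02),(40,152)),((-.012,.03,.02),(521,152))])
E
```

```text
stand shift mm [-0.3608  0.3191] res [-0.0366 -0.0557  0.212  -0.1174 -0.1748  0.1562]
w13 s,dy,dz mm [-0.7584  0.1572  0.2085] pitch -2.7015648345524266 res [ 0.0107 -0.0107 -0.5681  0.4009 -0.3599  0.5969 -0.943 ]
home res [-0.3569 -0.2238 -0.7367  2.9774 -0.5321  0.0984  0.    ] dropped [-0.0214 -0.5412  0.6592  3.769   0.2806  1.3645  0.    ]
stand shift mm [-0.3339  0.3399] res [-0.2847 -0.0378  0.2991  0.0535 -0.0081 -0.0159]
w14 s,dy,dz mm [-0.2618 -0.1353 -3.3679] pitch -4.474595076990691 res [-0.1352  0.1352 -0.2074  0.5886 -0.5152  0.2412 -1.5619]
home res [-0.7717  1.2176 -5.7439  1.3292 -4.6295 -5.5316  0.    ] dropped [-0.439   0.9016 -4.3421  2.1273 -3.8049 -4.2575  0.    ]
```

```bash
sed -i "s/return np.array(r+\[p\[3\]\*20\])/r[3]=0;return np.array(r+[np.degrees(p[3])*.3, max(0,abs(p[2])-.0015)*5e3])/" chk.py
cat > e1.py <<'E'
from chk import *
run('w13',dict(l=133,r=428,t=230,b=372,h=450,t2=283),[((0,-.03,.02),(33,228)),((-.012,-.03,.02),(37,147)),((-.012,.03,.02),(520,145))])
run('w14',dict(l=137,r=424,t=254,b=384,h=470,t2=309),[((0,-.03,.02),(37,233)),((-.012,-.03,.02),(40,152)),((-.012,.03,.02),(521,152))])
E
python3 e1.py
```

```text
stand shift mm [-0.3608  0.3191] res [-0.0366 -0.0557  0.212  -0.1174 -0.1748  0.1562]
w13 s,dy,dz mm [ 0.3112  0.1554 -0.243 ] pitch 0.5622197345012744 res [-0.0477  0.0477 -0.2941  0.     -0.1715  0.4586  0.1687  0.    ]
home res [-0.3569 -0.2238 -0.7367  0.     -0.5321  0.0984  0.      0.    ] dropped [-0.0214 -0.5412  0.6592  0.      0.2806  1.3645  0.      0.    ]
stand shift mm [-0.3339  0.3399] res [-0.2847 -0.0378  0.2991  0.0535 -0.0081 -0.0159]
w14 s,dy,dz mm [ 1.7739 -0.1252 -1.5205] pitch -1.0424508839221072 res [-0.744   0.7434 -0.3685  0.      0.3547 -0.0521 -0.3127  0.1024]
home res [-0.7717  1.2176 -5.7439  0.     -4.6295 -5.5316  0.      0.    ] dropped [-0.439   0.9016 -4.3421  0.     -3.8049 -4.2575  0.      0.    ]
```

Request:
move_arm(steps="-0.01 0 0 0 90;-0.03 0 0 0 90;-0.06 0 0 0 90;-0.09 -0.01 0 0 90;-0.11 -0.02 0.03 0 90;-0.11 -0.02 0.06 0 90;-0.11 -0.02 0.06 0 90;-0.11 -0.02 0.06 0 90")

```text
clock: 15.5
position: [0.5691, 0.27, 0.2318]
ee_rot: [-1.142, 1.25, 1.143]
force: [0.1, -0.2, 0.3]
width: 0.65
```

```bash
python3 -c "
from h import *
d=grab('wrist','w15');b=grab('side','side9');c=grab('scene','scene9')
cv2.imwrite('pics/c15.png',cv2.resize(d['img'][60:260,210:350],None,fx=4,fy=3,interpolation=2))
cv2.imwrite('pics/c15b.png',np.hstack([cv2.resize(b['img'][120:210,250:350],None,fx=4,fy=4,interpolation=2),cv2.resize(c['img'][190:280,350:440],None,fx=4,fy=4,interpolation=2)]))
rel(T(.0),84.58)"
```

```text
pos [0.5694 0.2664 0.2312] head 84.56 x axis [-4.e-04 -1.e-03 -1.e+00] width 0.648 F [ 0.1 -0.5  0.5] clk 15.65
shift [ 0.1113  0.0214 -0.0591] turn -0.0003
```

View pics/w15.png

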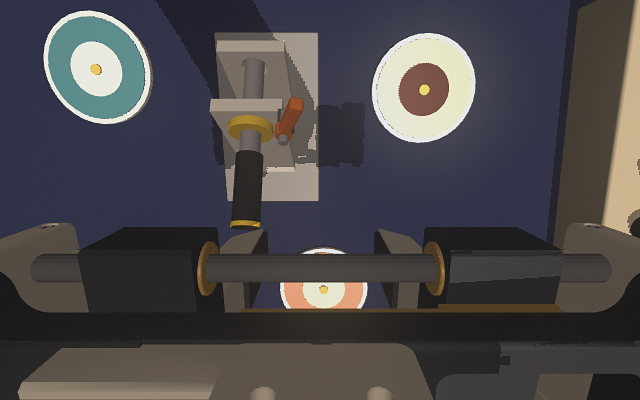

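View pics/c15b.png

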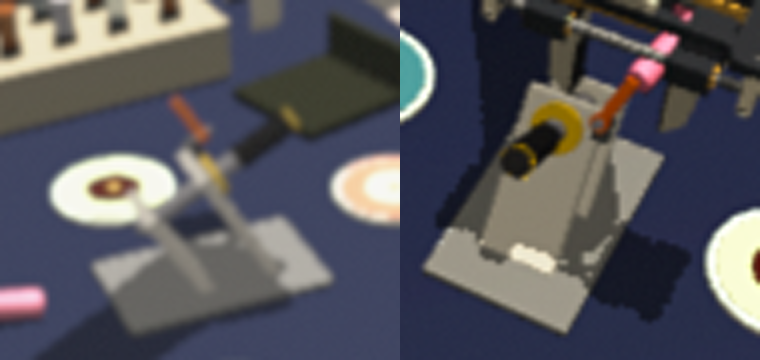

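View pics/c15.png

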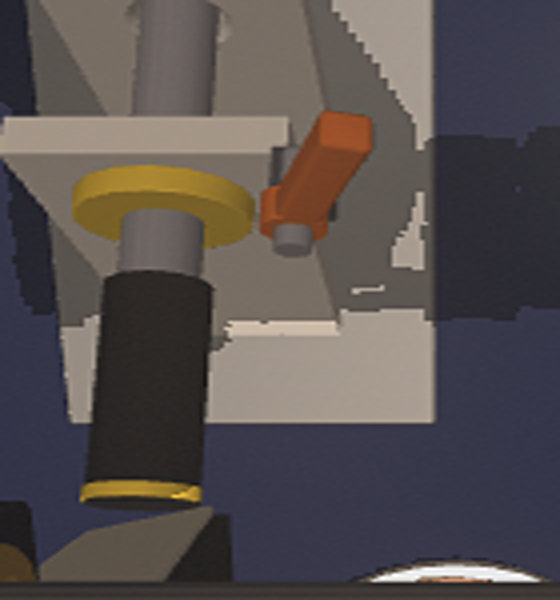

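```bash
cat > chk2.py <<'E'
from chk import *
def run2(tag,obs,edge,sc,off):
    d=load(tag);q0=np.load('q.npy')
    f=lambda x,y:np.array([(x+.5)/sc[0]-.5+off[0],(y+.5)/sc[1]-.5+off[1]])
    def re(dx):
        q=q0.copy();q[0]+=dx[0];q[1]+=dx[1];q[4]+=dx[2]
        return np.ravel([(proj(d,stand2w(br2st(p,q),q))[0]-f(*uv)) for p,uv in edge]+[[dx[2]*500]])
    fe=least_squares(lambda x:np.hstack([re(x)]),[0,0,0],x_scale=.001);q=q0.copy();q[:2]+=fe.x[:2];q[4]+=fe.x[2];print('stand shift mm',fe.x*1e3,'res',fe.fun)
    def circ(p,x,r):
        s,dy,dz,b,a=p
        L=np.c_[np.full(th.shape,x),r*np.cos(th),r*np.sin(th)]@R.from_euler('ZY',[a,-b]).as_matrix().T+[s,dy,dz]
        return proj(d,stand2w(br2st(L,q),q))
    def rp(p):
        c=np.vstack([circ(p,x,.02) for x in(0,.008)]);h=circ(p,.028,.012);e=circ(p,.093,.012)
        r=[c[:,0].min()-f(obs['l'],0)[0],c[:,0].max()-f(obs['r'],0)[0],c[:,1].min()-f(0,obs['t'])[1],h[:,1].min()-f(0,obs['h'])[1],
           e[:,0].min()-f(obs['el'],0)[0],e[:,0].max()-f(obs['er'],0)[0],e[:,1].max()-f(0,obs['eb'])[1]]
        return np.array(r+[np.degrees(p[3])*.1,np.degrees(p[4])*.1,max(0,abs(p[2])-.0015)*5e3])
    fp=least_squares(rp,[0]*5,x_scale=[.001,.001,.001,.02,.02]);print(tag,'s,dy,dz mm',fp.x[:3]*1e3,'pitch,yaw',np.degrees(fp.x[3:]),'res',fp.fun)
    print('home res',rp(np.zeros(5)));print('drop',rp([.0008,0,-.0015,-.04,0]))
E
python3 - <<'E'
from chk2 import *
run2('w15',dict(l=73,r=254,t=166,h=271,el=80,er=201,eb=508),[((0,-.03,.02),(1,153)),((-.012,-.03,.02),(5,118)),((-.012,.03,.02),(289,118)),((0,.03,.02),(273,153))],(4,3),(210,60))
E
```

```text
Traceback (most recent call last):
  File "chk2.py", line 8, in run2
    fe=least_squares(lambda x:np.hstack([re(x)]),[0,0,0],x_scale=.001);q=q0.copy();q[:2]+=fe.x[:2];q[4]+=fe.x[2];print('stand shift mm',fe.x*1e3,'res',fe.fun)
  File "chk2.py", line 8, in <lambda>
    fe=least_squares(lambda x:np.hstack([re(x)]),[0,0,0],x_scale=.001);q=q0.copy();q[:2]+=fe.x[:2];q[4]+=fe.x[2];print('stand shift mm',fe.x*1e3,'res',fe.fun)
                                         ~~^^^
  File "chk2.py", line 7, in re
    return np.ravel([(proj(d,stand2w(br2st(p,q),q))[0]-f(*uv)) for p,uv in edge]+[[dx[2]*500]])
           ~~~~~~~~^^^^^^^^^^^^^^^^^^^^^^^^^^^^^^^^^^^^^^^^^^^^^^^^^^^^^^^^^^^^^^^^^^^^^^^^^^^^
ValueError: setting an array element with a sequence. The requested array has an inhomogeneous shape after 1 dimensions. The detected shape was (5,) + inhomogeneous part.
```

```bash
sed -i 's/+\[\[dx\[2\]\*500\]\])/+[[dx[2]*500,0]])/' chk2.py
cat > e2.py <<'E'
from chk2 import *
run2('w15',dict(l=73,r=254,t=166,h=271,el=80,er=201,eb=508),[((0,-.03,.02),(1,153)),((-.012,-.03,.02),(5,118)),((-.012,.03,.02),(289,118)),((0,.03,.02),(273,153))],(4,3),(210,60))
E
python3 e2.py
```

```text
stand shift mm [-0.3784 -0.7425 -2.1524] res [-1.1589  0.3358 -0.7077 -0.4896 -0.806  -0.2851  2.6539  0.5406 -1.0762
  0.    ]
w15 s,dy,dz mm [ 0.7226  0.7788 -1.5059] pitch,yaw [-5.0437 -0.6938] res [-0.4464  0.4174 -0.2295 -0.0905  0.5421 -0.5119  0.302  -0.5044 -0.0694
  0.0293]
home res [-1.8837 -0.6512 -3.8951 -4.0156 -2.4313 -2.3539 -0.9825  0.      0.
  0.    ]
drop [-1.3608 -0.4359 -1.2004 -1.2516 -0.6359 -1.1574  0.4223 -0.2292  0.
  0.    ]
```

The images agree with the handle drooping within the hole clearance. I'll nudge the tail end axially with shut fingers to be sure the collar is home.

```bash
python3 -c "
from h import *
rel([.62,.2018,.231],84.58);rel([.62,.2018,.136],84.58)"
```

```text
pos [0.5694 0.2664 0.2312] head 84.56 x axis [-4.e-04 -1.e-03 -1.e+00] width 0.648 F [ 0.1 -0.5  0.5] clk 15.65
shift [ 0.0002 -0.0565 -0.0595] turn -0.0003
pos [0.5694 0.2664 0.2312] head 84.56 x axis [-4.e-04 -1.e-03 -1.e+00] width 0.648 F [ 0.1 -0.5  0.5] clk 15.65
shift [ 0.0952 -0.0565 -0.0594] turn -0.0003
```

Request:
move_arm(steps="0 -0.02 -0.02 0 255;0 -0.04 -0.045 0 255;0 -0.0565 -0.0595 0 255;0 -0.0565 -0.0595 0 255;0.02 -0.0565 -0.0595 0 255;0.05 -0.0565 -0.0595 0 255;0.08 -0.0565 -0.0595 0 255;0.095 -0.0565 -0.0595 0 255;0.095 -0.0565 -0.0595 0 255;0.095 -0.0565 -0.0595 0 255")

```text
clock: 16.48
position: [0.6197, 0.2023, 0.1359]
ee_rot: [-1.139, 1.254, 1.14]
force: [0.7, -0.4, 0.4]
width: 0.012
```

Request:
move_arm(steps="0 0.006 0 0 255;0 0.012 0 0 255;0 0.018 0 0 255;0 0.021 0 0 255;0 0.023 0 0 255;0 0.025 0 0 255;0 0.025 0 0 255")

```text
clock: 17.07
position: [0.5956, 0.2057, 0.1368]
ee_rot: [-1.14, 1.251, 1.139]
force: [1.5, -0.1, 0.5]
width: 0.004
```

```bash
python3 -c "
from h import *
d=grab('wrist','w16')
rel(T(.0),84.58)"
```

```text
pos [0.5956 0.2056 0.1366] head 84.62 x axis [ 9.e-04  3.e-04 -1.e+00] width 0.004 F [ 0.2  0.2 -0.1] clk 17.1167
shift [ 0.0166  0.0533 -0.0011] turn 0.0008
```

View pics/w16.png

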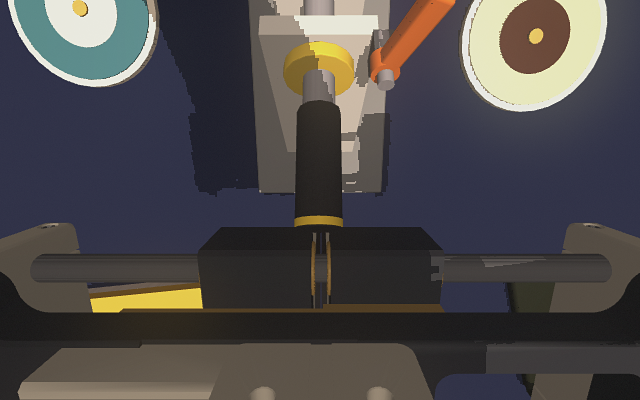

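Request:
move_arm(steps="0 0.0015 0 0 255;0 0.003 0 0 255;0 0.0045 0 0 255;0 0.006 0 0 255;0 0.006 0 0 255;0 0.006 0 0 255")

```text
clock: 17.62
position: [0.5934, 0.2059, 0.1382]
ee_rot: [-1.141, 1.246, 1.134]
force: [9.7, -0.9, 5.8]
width: 0.002
```

```bash
python3 -c "
from h import *
d=grab('wrist','w17')
a=load('w16')['img'][0:110,250:400]
cv2.imwrite('pics/c17.png',cv2.resize(np.hstack([a,d['img'][0:110,250:400]]),None,fx=2.6,fy=4,interpolation=2))
rel(T(.0),84.58)"
```

```text
pos [0.5934 0.2058 0.1382] head 84.55 x axis [ 0.008   0.0013 -1.    ] width 0.003 F [10.2 -0.2  5. ] clk 17.6667
shift [ 0.0178  0.0512 -0.0012] turn -0.0005
```

View pics/c17.png

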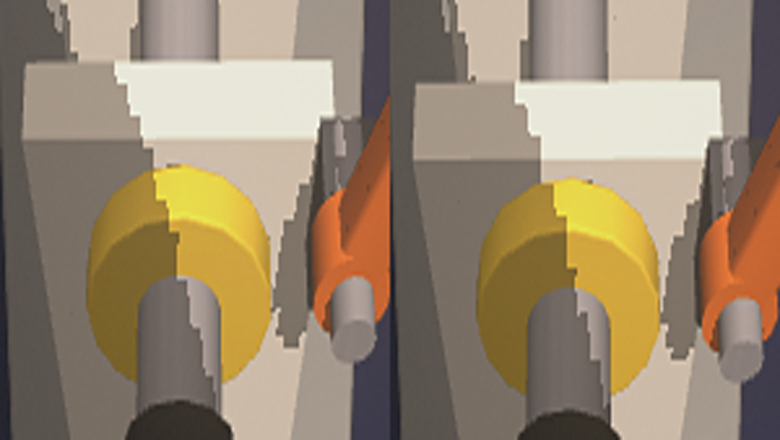

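```bash
python3 - <<'E'
from chk import *
run('w16',dict(l=86,r=271,t=165,b=372,h=402,t2=219),[((0,-.03,.02),(23,138)),((-.012,-.03,.02),(25,63)),((-.012,.03,.02),(332,61))],(2.6,4),(250,0))
run('w17',dict(l=86,r=269,t=179,b=372,h=411,t2=232),[((0,-.03,.02),(24,158)),((-.012,-.03,.02),(26,84)),((-.012,.03,.02),(330,82))],(2.6,4),(250,0))
E
```

```text
stand shift mm [-0.2255  0.4011] res [-0.4175  0.1951  0.122  -0.2914  0.3044  0.1218]
w16 s,dy,dz mm [ 2.1726 -0.2176 -1.5076] pitch -1.2411240267049066 res [-0.5777  0.5799  0.0908  0.     -0.2897  0.1696 -0.3723  0.038 ]
home res [-0.4196  1.186  -6.5973  0.     -7.0827 -6.8055  0.      0.    ] dropped [-0.0861  0.8874 -4.1863  0.     -5.2353 -4.4885  0.      0.    ]
stand shift mm [-0.1837  0.4733] res [-0.4342  0.463   0.0112 -0.3611  0.4324 -0.0659]
w17 s,dy,dz mm [ 1.3163 -0.373  -1.5138] pitch -0.4933884455172426 res [-0.6367  0.6393 -0.1098  0.      0.0186  0.0452 -0.148   0.0688]
home res [-0.2368  1.5462 -4.894   0.     -4.4999 -4.8108  0.      0.    ] dropped [ 0.0913  1.2513 -2.5685  0.     -2.733  -2.5812  0.      0.    ]
```

The tail push met a hard stop at about 10 N. The collar sits against the upright, with the handle at the bottom of its clearance play. I'll back off and move to the outer side of the keeper.

Request:
move_arm(steps="0 -0.01 0 0 255;0 -0.025 0 0 255;-0.02 -0.03 0 0 255;-0.05 -0.03 0 0 255;-0.08 -0.03 0 0 255;-0.08 -0.03 0 0 255;-0.08 -0.03 0 0 255")

```text
clock: 18.25
position: [0.62, 0.2034, 0.2175]
ee_rot: [-1.14, 1.25, 1.139]
force: [-1.0, 0.6, -0.3]
width: 0.003
```

```bash
cat >> h.py <<'E'
def K(h,y,z): return [.4957+h*.9955e-3+y*.0945e-3,.2139-h*.0945e-3+y*.9955e-3,z*1e-3]
E
python3 -c "
from h import *
d=grab('wrist','w18')
rel(K(1,85,215),84.58);rel(K(1,85,160))"
```

```text
pos [0.6191 0.2032 0.2159] head 84.63 x axis [-7.e-04  1.e-04 -1.e+00] width 0.006 F [ 0.2 -0.1 -0.6] clk 18.3
shift [0.001  0.1227 0.0841] turn 0.0008
pos [0.6191 0.2032 0.2159] head 84.63 x axis [-7.e-04  1.e-04 -1.e+00] width 0.006 F [ 0.2 -0.1 -0.6] clk 18.3
shift [0.056  0.1227 0.0841] turn -0.0
```

View pics/w18.png

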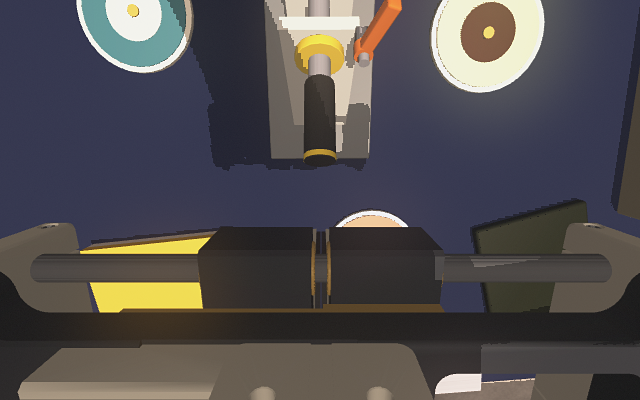

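Request:
move_arm(steps="0 0 0.03 0 255;0 0.01 0.06 0 255;0 0.04 0.084 0 255;0 0.08 0.084 0 255;0 0.11 0.084 0 255;0 0.1227 0.084 0 255;0 0.1227 0.084 0 255;0.03 0.1227 0.084 0 255;0.056 0.1227 0.084 0 255;0.056 0.1227 0.084 0 255")

```text
clock: 19.13
position: [0.5026, 0.2962, 0.1548]
ee_rot: [-1.14, 1.262, 1.142]
force: [-0.6, -0.5, 0.2]
width: 0.004
```

```bash
python3 -c "
from h import *
rel(K(1,85,160),84.58)
for p in [(1,70,160),(1,60,160),(1,50,159),(1,40,158),(1,30,156),(1,24,152),(1,20,148)]: rel(K(*p))" | grep -v pos
python3 -c "
from h import *
b=grab('side','side10');c=grab('scene','scene10')
cv2.imwrite('pics/c18.png',np.hstack([cv2.resize(b['img'][100:210,250:350],None,fx=4,fy=4,interpolation=2),cv2.resize(c['img'][170:280,350:440],None,fx=4,fy=4,interpolation=2)]))"
```

```text
shift [-0.0053 -0.0019  0.0024] turn 0.0003
shift [-0.0052 -0.0018 -0.0126] turn -0.0
shift [-0.0051 -0.0018 -0.0226] turn -0.0
shift [-0.004  -0.0018 -0.0326] turn -0.0
shift [-0.003  -0.0018 -0.0426] turn -0.0
shift [-0.0009 -0.0019 -0.0525] turn -0.0
shift [ 0.0031 -0.0019 -0.0585] turn -0.0
shift [ 0.0071 -0.0019 -0.0625] turn -0.0
```

View pics/c18.png

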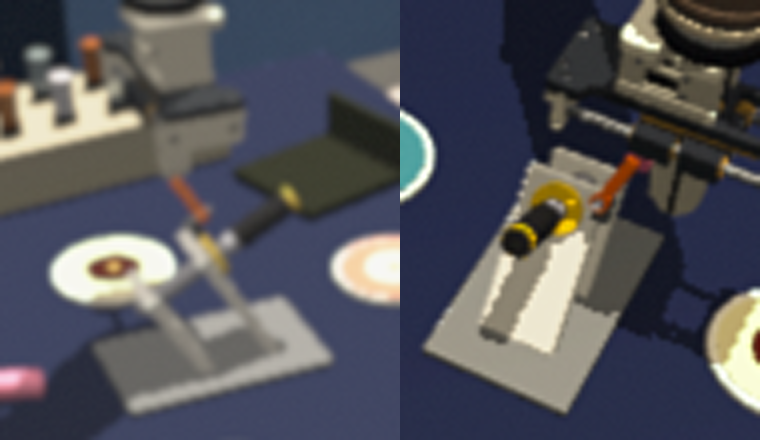

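Request:
move_arm(steps="0 0 0 0 255;0 0 0 0 255;0 0 0 0 255")

```text
clock: 19.48
position: [0.5058, 0.2987, 0.1615]
ee_rot: [-1.139, 1.25, 1.139]
force: [0.3, 0.2, 0.2]
width: 0.001
```

```bash
python3 -c "
from h import *
rel(K(1,85,160),84.58)
for p in [(1,70,160),(1,50,159)]: rel(K(*p))" 
```

```text
pos [0.5058 0.2987 0.1615] head 84.61 x axis [ 0.0017  0.0012 -1.    ] width 0.001 F [0.3 0.2 0.2] clk 19.4833
shift [ 0.0015  0.0011 -0.0004] turn 0.0005
pos [0.5058 0.2987 0.1615] head 84.61 x axis [ 0.0017  0.0012 -1.    ] width 0.001 F [0.3 0.2 0.2] clk 19.4833
shift [ 0.0015  0.0011 -0.0154] turn -0.0
pos [0.5058 0.2987 0.1615] head 84.61 x axis [ 0.0017  0.0012 -1.    ] width 0.001 F [0.3 0.2 0.2] clk 19.4833
shift [ 0.0024  0.0011 -0.0354] turn -0.0
```

Now I'll sweep the keeper towards -y, slowly.

Request:
move_arm(steps="0.001 0.001 -0.008 0 255;0.001 0.001 -0.016 0 255;0.0015 0.001 -0.022 0 255;0.002 0.001 -0.028 0 255;0.002 0.001 -0.034 0 255;0.003 0.001 -0.039 0 255;0.003 0.001 -0.044 0 255;0.004 0.001 -0.049 0 255;0.004 0.001 -0.049 0 255;0.004 0.001 -0.049 0 255")

```text
clock: 20.32
position: [0.4992, 0.249, 0.156]
ee_rot: [-1.139, 1.253, 1.139]
force: [-0.2, 0.0, 0.1]
width: 0.006
```

```bash
python3 -c "
from h import *
b=grab('side','side11');c=grab('scene','scene11');d=grab('wrist','w19')
cv2.imwrite('pics/c19.png',np.hstack([cv2.resize(b['img'][100:210,250:350],None,fx=4,fy=4,interpolation=2),cv2.resize(c['img'][170:280,350:440],None,fx=4,fy=4,interpolation=2)]))
rel(K(1,40,158),84.58)
for p in [(1,30,156),(1,20,148),(1,5,146)]: rel(K(*p))"
```

```text
pos [0.4992 0.2498 0.156 ] head 84.64 x axis [-4.e-04 -2.e-04 -1.e+00] width 0.003 F [0.2 0.2 0.3] clk 20.4667
shift [-0.002  -0.0009  0.0039] turn 0.001
pos [0.4992 0.2498 0.156 ] head 84.64 x axis [-4.e-04 -2.e-04 -1.e+00] width 0.003 F [0.2 0.2 0.3] clk 20.4667
shift [ 0.     -0.0009 -0.0061] turn -0.0
pos [0.4992 0.2498 0.156 ] head 84.64 x axis [-4.e-04 -2.e-04 -1.e+00] width 0.003 F [0.2 0.2 0.3] clk 20.4667
shift [ 0.008  -0.0009 -0.0161] turn -0.0
pos [0.4992 0.2498 0.156 ] head 84.64 x axis [-4.e-04 -2.e-04 -1.e+00] width 0.003 F [0.2 0.2 0.3] clk 20.4667
shift [ 0.01   -0.0009 -0.0311] turn -0.0
```

View pics/c19.png

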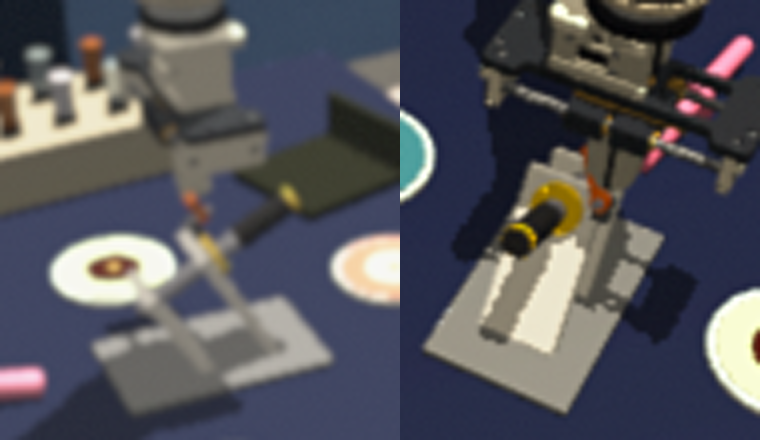

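View pics/w19.png

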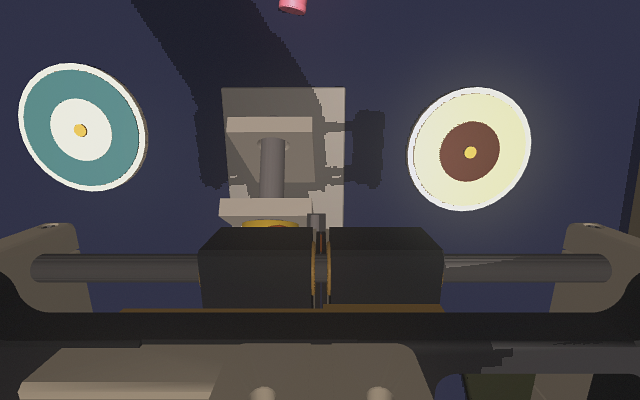

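The keeper has swung past upright, with forces near zero. I'll continue, now lowering as well.

Request:
move_arm(steps="0 0 -0.005 0 255;0.001 0 -0.01 0 255;0.003 0 -0.014 0 255;0.005 0 -0.018 0 255;0.007 0 -0.022 0 255;0.009 0 -0.026 0 255;0.01 0 -0.031 0 255;0.0105 0 -0.036 0 255;0.0105 0 -0.036 0 255;0.0105 0 -0.036 0 255")

```text
clock: 21.3
position: [0.4957, 0.213, 0.1455]
ee_rot: [-1.139, 1.254, 1.139]
force: [0.5, -0.2, 0.5]
width: 0.004
```

```bash
python3 -c "
from h import *
b=grab('side','side12');c=grab('scene','scene12')
cv2.imwrite('pics/c20.png',np.hstack([cv2.resize(b['img'][100:210,250:350],None,fx=4,fy=4,interpolation=2),cv2.resize(c['img'][170:280,350:440],None,fx=4,fy=4,interpolation=2)]))
rel(K(1,0,143.3),84.58)"
```

```text
pos [0.4958 0.2138 0.1456] head 84.62 x axis [-4.e-04 -2.e-04 -1.e+00] width 0.004 F [-0.6 -0.1 -0.2] clk 21.4
shift [ 0.0023 -0.0009  0.0001] turn 0.0007
```

View pics/c20.png

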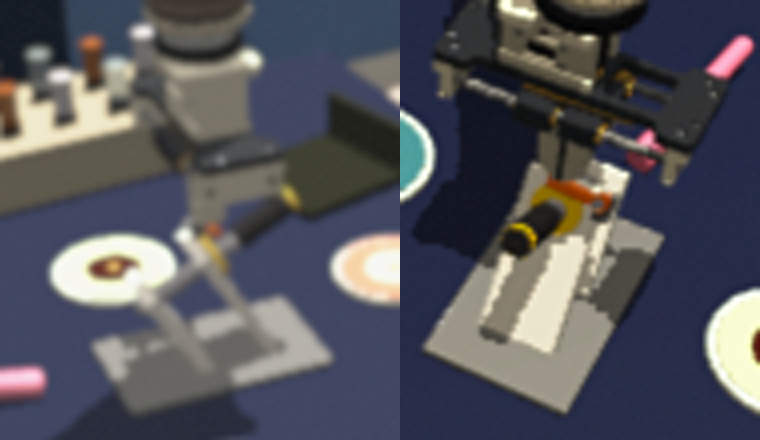

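Request:
move_arm(steps="0 -0.003 0 0 255;0.001 -0.003 0 0 255;0.002 -0.003 0 0 255;0.003 -0.003 0 0 255;0.004 -0.003 0 0 255;0.004 -0.003 0 0 255;0.004 -0.003 0 0 255")

```text
clock: 21.98
position: [0.4997, 0.2137, 0.1425]
ee_rot: [-1.14, 1.251, 1.139]
force: [-0.6, -1.2, 8.5]
width: 0.002
```

Request:
move_arm(steps="0.0005 0 0 0 255;0.001 0 0 0 255;0.0015 0 0 0 255;0.0015 0 0 0 255")

```text
clock: 22.32
position: [0.4999, 0.2136, 0.1418]
ee_rot: [-1.14, 1.25, 1.139]
force: [-4.1, -2.9, 17.9]
width: 0.003
```

Request:
move_arm(steps="-0.002 0 0 0 255;-0.004 0 0 0 255;-0.01 0 0 0 255;-0.03 0 0 0 255;-0.06 0 0 0 255;-0.09 -0.02 0 0 255;-0.1 -0.06 0.03 0 255;-0.1 -0.08 0.06 0 255;-0.1 -0.08 0.06 0 255;-0.1 -0.08 0.06 0 255")

```text
clock: 23.15
position: [0.5847, 0.2681, 0.2392]
ee_rot: [-1.141, 1.252, 1.142]
force: [-1.8, -0.5, -0.3]
width: 0.005
```

```bash
python3 -c "
from h import *
b=grab('side','side13');c=grab('scene','scene13');d=grab('wrist','w20')
cv2.imwrite('pics/c21.png',np.hstack([cv2.resize(b['img'][100:210,250:350],None,fx=4,fy=4,interpolation=2),cv2.resize(c['img'][170:280,350:440],None,fx=4,fy=4,interpolation=2)]))
rel(K(1,0,143.3),84.58)"
```

```text
pos [0.5835 0.2648 0.2398] head 84.59 x axis [-0.0012 -0.001  -1.    ] width 0.004 F [ 0.1 -0.4  1. ] clk 23.3
shift [ 0.0967  0.0815 -0.0588] turn 0.0002
```

View pics/c21.png

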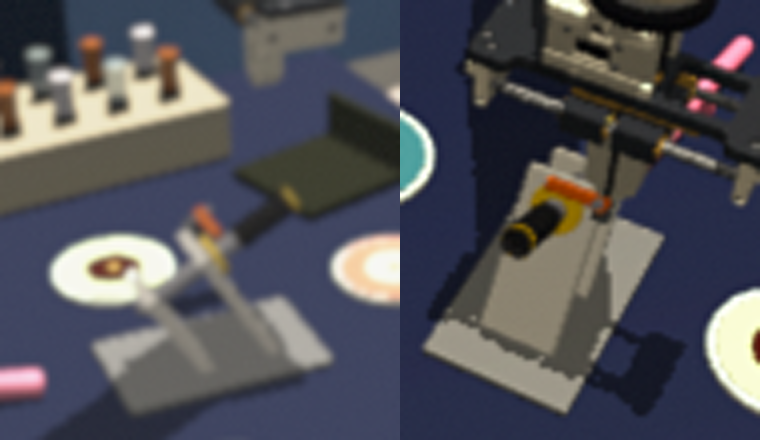

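View pics/w20.png

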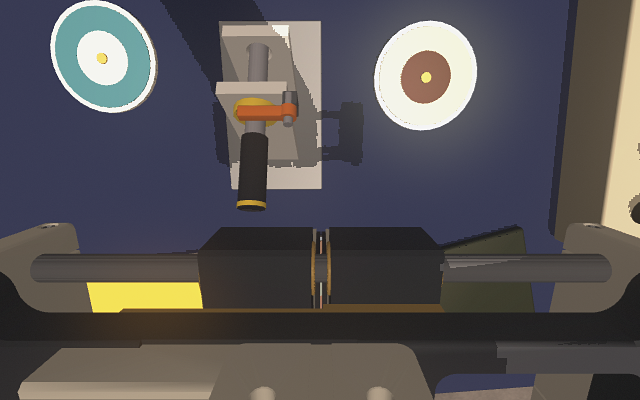

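```bash
python3 - <<'E'
from h import *
from fit import stand2w,br2st
d=load('w20');q=np.load('q.npy')
off=(205,70);S=(5,4)
im=cv2.resize(d['img'][70:220,205:315],None,fx=5,fy=4,interpolation=2)
def f(p): return ((p-np.array(off)+.5)*np.array(S)-.5)
def bar(t):
    P=[]
    for x in(.013,.023):
        for o in(-.005,.005): P.append([x,.032-.042*np.cos(t)+o*np.sin(t),.019+.042*np.sin(t)+o*np.cos(t)])
    return proj(d,stand2w(br2st(np.array(P),q),q))
for t,c in((0,(255,0,0)),(.1,(0,255,0))):
    for p in f(bar(t)): cv2.circle(im,tuple(int(v) for v in p),4,c,1)
E=np.array([[0,-.03,.02],[-.012,-.03,.02],[-.012,.03,.02]])
for p in f(proj(d,stand2w(br2st(E,q),q))): cv2.circle(im,tuple(int(v) for v in p),4,(255,255,0),1)
cv2.imwrite('pics/c22.png',im);print(f(bar(0)).round(0),f(bar(.1)).round(0))
E
```

```text
[[172. 167.]
 [156. 140.]
 [168. 209.]
 [151. 183.]] [[164. 156.]
 [154. 128.]
 [159. 198.]
 [149. 171.]]
```

View pics/c22.png

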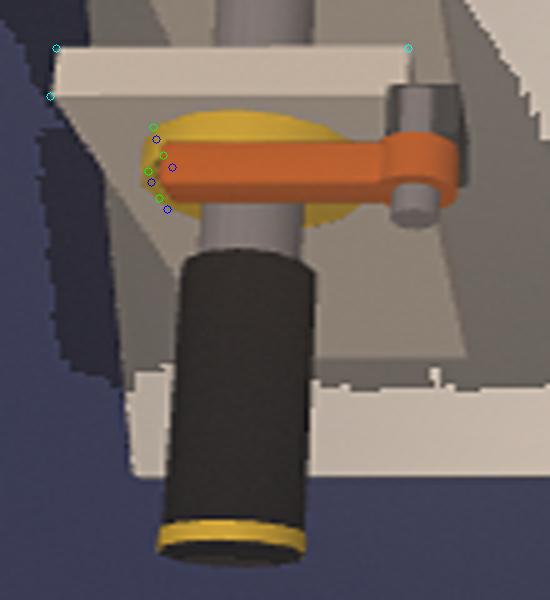

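```bash
python3 - <<'E'
from chk2 import *
E=[((0,-.03,.02),(56,96)),((-.012,-.03,.02),(60,48)),((-.012,.03,.02),(411,48))]
import chk2
run2('w20',dict(l=142,r=372,t=110,h=247,el=157,er=306,eb=566),E,(5,4),(205,70))
E2=[((0,-.03,.02),(1,153)),((-.012,-.03,.02),(5,118)),((-.012,.03,.02),(289,118))]
run2('w15',dict(l=73,r=254,t=166,h=271,el=80,er=201,eb=508),E2,(4,3),(210,60))
E
```

```text
stand shift mm [-0.0571  0.6437 -0.212 ] res [-0.3552  0.1231  0.1805 -0.0202  0.179  -0.0933 -0.106   0.    ]
w20 s,dy,dz mm [ 0.4964  0.3488 -1.5048] pitch,yaw [-3.5698 -0.3298] res [ 0.2423 -0.2418 -0.505   0.0919  0.3519 -0.3679  0.4037 -0.357  -0.033
  0.0242]
home res [-0.6758 -0.8272 -3.4105 -3.1048 -1.8103 -1.6955 -1.1561  0.      0.
  0.    ]
drop [-0.1836 -0.6322 -0.6699 -0.2112 -0.1406 -0.6094  0.5828 -0.2292  0.
  0.    ]
stand shift mm [-0.0345  0.4228 -0.5083] res [-0.4085  0.5403  0.0418 -0.3633  0.3721 -0.1576 -0.2541  0.    ]
w15 s,dy,dz mm [ 0.0176 -0.1089 -1.5076] pitch,yaw [-6.0596 -0.924 ] res [-0.5592  0.5222 -0.3589  0.0186  0.5633 -0.5221  0.3163 -0.606  -0.0924
  0.038 ]
home res [-1.0661  0.3977 -3.69   -3.5971 -1.5355 -1.2901 -0.0818  0.      0.
  0.    ]
drop [-0.5447  0.6094 -0.9796 -0.82    0.2536 -0.1069  1.3142 -0.2292  0.
  0.    ]
```

The keeper is closed: its bar is level with the upright's edge and matches the 0 rad prediction. The probe is seated with only its clearance play, and the arm is clear, so I'll do a final overview and hand in.

```bash
python3 - <<'E'
from h import *
grab('scene','scene14');o=arm.observe();print(o['clock'],o['force'].round(1),abs(o['dq']).max())
E
```

```text
23.35 [-0.2 -0.1  0.2] 0.00777799525217306
```

View pics/scene14.png

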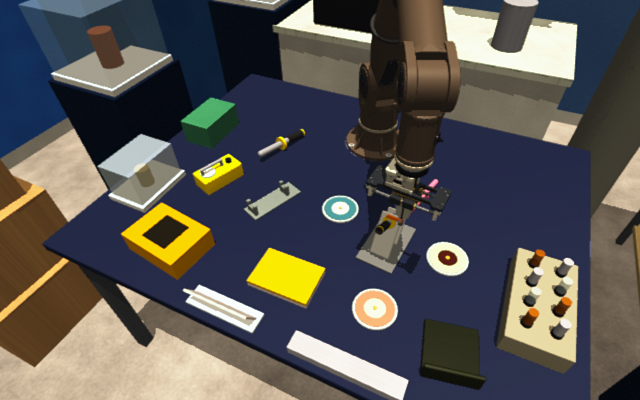

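```bash
python3 -c "
from h import *
print(arm.sign_off())"
```

```text
the job is handed in; nothing more can be done
None
```

The probe is threaded through both holes of the stand with its collar against the upper upright, the keeper is closed behind the collar, and the job is handed in at about 23.4 s. I gripped the handle lightly, let the probe pivot in the cradle to roughly 29°, then carried it over and threaded it. The keeper was swung shut with closed fingers and pressed down with up to 18 N.

**Last checks**
- **Keeper:** it lies level with the upright's edge and its tip matches the 0 rad prediction to about 1 px.
- **Collar:** both pushes home met a hard stop, at 11–14 N. It is against the upright, but not perfectly flat. Once released, the handle sagged within the hole play, by an estimated 2–3° and 1.5 mm. The collar's centre reads 0.5–1 mm out, most likely touching at its lower edge.
- **Disagreement:** the single-view fits of the sag varied between about 0.5° and 6°, more than the hole clearance allows. Also, the first release left the collar about 1 mm further out, so I nudged it back in before closing the keeper.
- **Surroundings:** the other exhibits look unmoved in the final picture. The arm is clear, with forces near zero.

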